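Load the mill carrier and draw out its clamp bar

TASK

First stand the two loose steel grinding cylinders in the two empty wells of the grey three-well carrier, one to a well. Then take the clamp bar out of its half-roofed case: it is longer than the opening, so tilt it with its open end up and draw it out diagonally from under the roof. Finish still holding the bar in the gripper, level, still and lined up over the row of wells about 10 cm above the worktop, touching nothing, and leave the beaker, petri dish, timer and tape roll where they are.

Things in the scene. Friction and masses are not known exactly. Their poses are not given: they have to be found in the camera images.
- slug_a_mid (a point): loose steel grinding cylinder, 22 mm diameter, 40 mm tall, standing upright; the point is its centre, 20 mm above its base
- slug_b_mid (a point): loose steel grinding cylinder, 22 mm diameter, 40 mm tall, standing upright; the point is its centre, 20 mm above its base
- slug_c_mid (a point): the same kind of steel grinding cylinder, 22 mm diameter, 40 mm tall, standing upright; the point is its centre, 20 mm above its base; it already stands in the end well carrier_hole0 and stays there
- carrier: grey plastic carrier fixed to the worktop, 64 x 200 x 26 mm (x, y, z); origin at the centre of its underside; the row of three wells runs along its y axis
- carrier_hole0 (a point): centre of the mouth (26 mm above the worktop) of the well at the carrier's -y end, already filled. Each well is round, 32 mm wide, 16 mm deep (floor 10 mm above the worktop); wells stand 50 mm apart; a seated cylinder has its centre 30 mm and its top 50 mm above the worktop
- carrier_hole1 (a point): mouth of the middle well, empty at the start, same size
- carrier_hole2 (a point): mouth of the well at the carrier's +y end, empty at the start, same size
- bar_case: grey sheet-steel case fixed to the worktop, 221 x 156 mm (x, y), origin at the centre of its underside; walls and floor 3 mm thick. Half roofed: the far part, x = -8 to +107 mm, is open at the top, 150 mm wide, side walls 54 mm and far wall (x = 107 to 110) 56 mm high. Rubber rests 6 mm long across the floor at x = -35 and +92 mm hold the bar 22 mm above the worktop
- deck_edge (a point): middle of the lower edge of the case's fixed aluminium roof deck, at x = -8 mm in the case, 52 mm above the worktop. The deck is 4 mm thick (top 56 mm) and covers the whole case from here to the near (-x) wall
- bar_mid (a point): centre of the loose aluminium clamp bar, 200 x 18 x 12 mm, 0.11 kg; it lies flat on the rests, nearly along the case's x axis, centre 28 mm above the worktop, about half of it under the deck. Its x axis runs to the head, z up. Tilted 10 to 20 degrees head up it clears both the far wall and the deck's edge
- bar_head (a point): middle of the bar's head end (the end in the open part), 100 mm from its centre
- bar_tail (a point): middle of the bar's tail end (under the deck), 100 mm from its centre
- beaker: glass beaker, 74 mm wide, 80 mm tall, bystander; origin under its centre
- petri: petri dish, 68 mm wide, 14 mm tall, bystander; origin under its centre
- timer: small bench timer, 70 x 62 x 20 mm, bystander; origin under its centre
- tape: roll of tape lying flat, 68 mm wide, 19 mm tall, bystander; origin under its centre
Mind the look-alikes: they are no part of the job. What is shaped like the part that bears slug_a_mid but pink, purple or yellow is not meant.

How it is judged:
By the outcome, as a careful person would: the job done as asked, in the order asked, and still so for the second after the job is handed in, while the arm keeps its last pose, push and grip.
It also fails if it takes over 64 s, if anything falls off the work surface, if the arm or the gripper's body presses on something with over 40 N, if the wrist force passes 120 N, or if a joint passes its speed limit or range.

ROBOT

A 7-joint arm with a two-finger parallel gripper is mounted at the origin on a cart in front of the work surface, level with it; the furniture and walls round the work are solid. World frame = base frame: x ahead of the robot, y to its left, z up, the work surface at z = 0. Lengths are in m, angles in rad, forces in N, time in s.
With the tool pointing down it reaches from about 0.425 to 0.875 m from the base axis. Payload 4.7 kg.
Tool frame: the origin (TCP) lies between the finger pads; the fingertips stand 25 mm ahead of it and the grasp point (between the pads) lies 6 mm ahead of it; z points along the fingers, x is the direction in which the jaws open and shut, and the axes are right-handed (so a half turn about z gives the same grasp; the last joint's range is limited). The gripper opens to 87 mm and grips with 3 to 60 N. Pads are 19 mm wide; open, the fingers measure 117 mm over their backs; the gripper's body (75 mm by 190 mm) begins 51 mm behind the grasp point.
Start: joints at [1.344, 0.321, -0.07, 1.45, 0.023, 1.371, -0.057], TCP at [0.155, -0.631, 0.248] pointing down, gripper open.
Joint ranges: [-2.86, 2.86], [-0.3, 2.09], [-1.38, 1.24], [0.06, 2.45], [-1.56, 4.7], [0.09, 2.05], [-2.69, 2.69]. Speed limits (rad/s): [2.57, 2.57, 3.14, 3.14, 3.14, 3.14, 3.14].

INTERFACE

Orientations are given as a rotation vector (axis times angle).
In Python, from bench import * gives the robot as it stands.
- The arm moves only by the tool move_arm, never from a script. Its argument "deltas" is a list of rows, each a list of 5 numbers: the finger opening in m, from 0 to 0.087, then the shift along the tool's x, y, z in m, then the turn about the tool's z in rad. In form: [[fingers, tx, ty, tz, roll], ...]. A call has 1 to 10 rows; each row shifts and turns the commanded pose from where the row before left it, along the tool's axes as they then stand; what a row does not reach is not made up. A row lasts 1/12 s, in which the tool goes at most 41.7 mm and 7.16 degrees, less where a joint would pass 70% of its speed; a pose out of reach is approached as far as the arm can. A call with a gripper value outside its range is refused whole. The fingers move at their own pace and stop on an object; "squeeze" is the grip in N (left out, the last holds). Time passes only in rows, so rows that do not move let the fingers close. It gives the time, the measured TCP pose, the force and the opening at its end, in the units of the state.
- get_obs(): the state, without advancing time (a new reading comes with each control period).
- camera(name): name is "scene" or "top" or "wrist"; returns a dict with "frame" (480x640x3 uint8, blue, green, red), "range_z" (480x640 float32, m along the optical axis (not along the pixel's ray), 0 where there is no reading), "camera_matrix" (3x3 intrinsics, pixels), "k1" (the pictures are not rectified: a ray, as slopes to the right and down, at radius r is drawn at 1 + k1 r^2 times it, then the intrinsics apply), "position" and "rotation" of the camera in the world; the wrist camera has in their place "T_tool_cam" (4x4, takes a point from camera to tool coordinates, whose origin is the TCP and whose axes are the tool frame's). Camera axes: x right, y down, z forward; pixel columns grow to the right and rows downward; lengths in m; the calibration is good to about 2 mm. A picture is of the moment at which its call begins: read the wrist's pose just before it.
- finish_job(): hands the job in, once; it reports no verdict.
Trained networks look in a picture, given as the dict that the camera call returned (one of the last four; its "shot" number tells which), for a name from the list of things; names that differ only in an ending like _2 or _b are one class to them, and where a whole thing is asked for, a point or a joint stands for the part that bears it (a point fixed in the world has none). Each returns a list of dicts, best first, with "p" (0 to 1); they miss things now and then, are a little off and sometimes report something else, mostly with a low value. They report only what shows in the picture. A call takes as long as a camera call. They do not tell look-alikes from the thing itself.
- search_frame(picture, name): "bbox" ([left, top, right, bottom] in pixels, round what is visible of it).
- cut_out(picture, name): "region" (480x640 bool, what is visible of it) and "bbox" ([left, top, right, bottom] in pixels, round what is visible of it).
- mark_of(picture, name): "xy" ([column, row] in pixels: a listed point, or the origin of a listed thing).
The state is a dict: "time_s": time; "joint_pos": joint angles; "qd": joint speeds; "joint_torque": joint torques, N m; "tcp_pos": TCP position; "tcp_rot": TCP orientation; "wrist_force": force on the tool from outside, world axes, zero at the start; "ft_torque": the same for the moment, N m; "width": finger opening in m.
Only numpy, scipy, OpenCV 4.12 (cv2) and the standard library are available. Lean on these libraries where they do the work, as an engineer would, in place of code of your own. Each camera call takes 0.05 s, during which the arm holds its last target.

## Working session

There is one attempt and no reset: what is moved stays moved. The work goes in short steps, Python scripts to look and compute and a tool call to move; the robot and the scene stay as the last step left them, time stands still between calls to the robot, and variables do not carry over. Pictures are saved under pics/ and viewed, and the job is handed in when it is done.

Besides the shell and the picture viewer there is one more tool, called after "Call:" as name([rows], argument=value, ...), one row to a line, values as JSON. move_arm: Moves the arm, as the interface text tells. Its arguments: {"type":"object","properties":{"deltas":{"type":"array","items":{"type":"array","items":{"type":"number"}}},"squeeze":{"type":"number"}},"required":["deltas"]}

```bash
ls; mkdir -p pics; python3 - <<'E'
from bench import *
import cv2
o=get_obs(); print({k:(v if not hasattr(v,'round') else v.round(3)) for k,v in o.items()})
for n in ["scene","top","wrist"]:
    c=camera(n); cv2.imwrite(f"pics/{n}0.png",c["frame"]); print(n,c["camera_matrix"],c["k1"],c.get("position"),c.get("rotation"),c.get("T_tool_cam"))
E
```

```text
pics
{'time_s': 0.0, 'joint_pos': array([ 1.344,  0.322, -0.07 ,  1.452,  0.023,  1.371, -0.057]), 'qd': array([ 0.001,  0.   , -0.002, -0.001, -0.001, -0.001,  0.   ]), 'joint_torque': array([-0.0000e+00, -4.9129e+01, -4.0400e-01, -3.1253e+01, -6.4000e-02,
        4.4000e-02,  0.0000e+00]), 'tcp_pos': array([ 0.155, -0.631,  0.246]), 'tcp_rot': array([-2.471e+00,  1.938e+00,  2.000e-03]), 'wrist_force': array([-0.732, -0.129,  0.423]), 'ft_torque': array([0.019, 0.069, 0.018]), 'width': 0.08752458306368913}
scene [[574.88295589   0.         321.6758539 ]
 [  0.         574.88295589 238.99081398]
 [  0.           0.           1.        ]] -0.0007724727053446426 [0.02516063 0.55829196 0.93356903] [-1.04370709  2.5024868  -0.92573757] None
top [[606.27114861   0.         317.2305867 ]
 [  0.         606.27114861 242.483417  ]
 [  0.           0.           1.        ]] -0.19393579232920213 [0.46924624 0.01061177 1.18526664] [-2.18069185  2.18947628 -0.05695567] None
wrist [[351.64644813   0.         327.2905549 ]
 [  0.         351.64644813 246.95553613]
 [  0.           0.           1.        ]] -0.008398929027069546 None None [[ 9.99999836e-01 -5.37431256e-04 -1.98862040e-04 -2.50119912e-04]
 [ 5.71906560e-04  9.57840551e-01  2.87299760e-01 -7.92959861e-02]
 [ 3.60742553e-05 -2.87299826e-01  9.57840701e-01 -1.38316589e-01]
 [ 0.00000000e+00  0.00000000e+00  0.00000000e+00  1.00000000e+00]]
```

View pics/scene0.png

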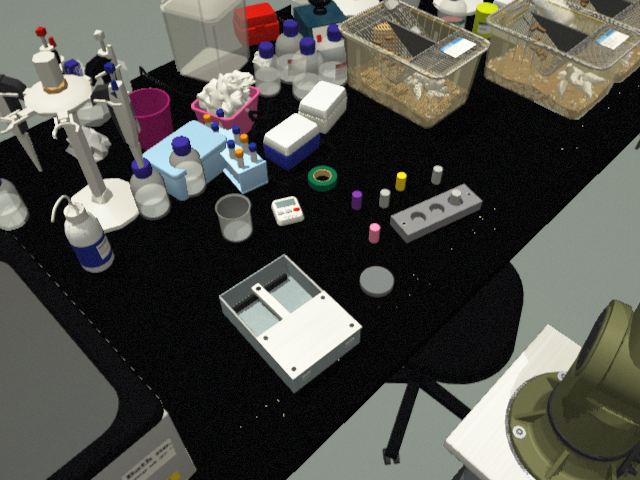

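View pics/top0.png

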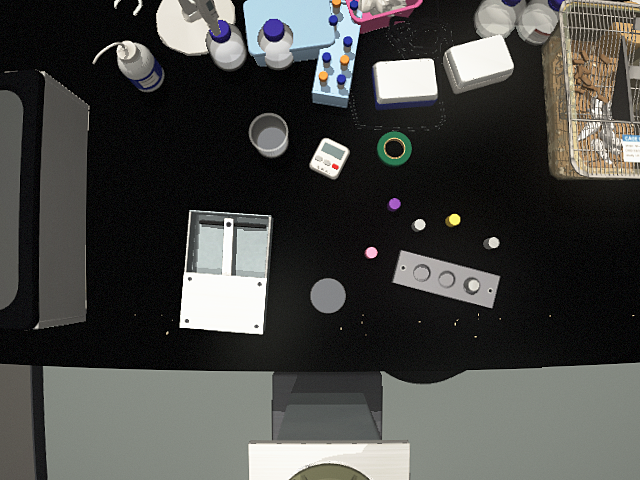

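View pics/wrist0.png

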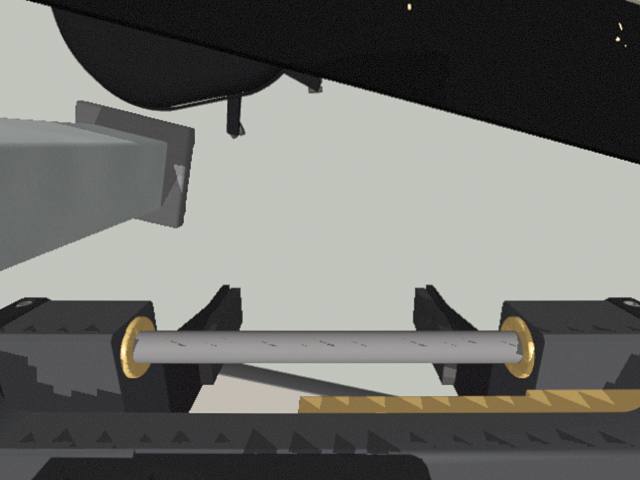

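Candidates for slug_a and slug_b in the top view are:
- Grey at (419,225) and grey at (493,243).
- Purple at (394,204), yellow at (454,220) and pink at (371,253), which are decoys.
- The seated grey one at (472,286), which stays where it is.

I choose the two loose grey ones, and check them in a close crop while measuring.

```bash
cat > h.py <<'E'
from bench import *
import cv2, numpy as np
from scipy.spatial.transform import Rotation as R
def Tcam(c,obs=None):
    T=np.eye(4)
    if c.get("position") is not None:
        T[:3,:3]=R.from_rotvec(c["rotation"]).as_matrix(); T[:3,3]=c["position"]; return T
    T[:3,:3]=R.from_rotvec(obs["tcp_rot"]).as_matrix(); T[:3,3]=obs["tcp_pos"]
    return T@np.array(c["T_tool_cam"])
def ray(c,uv):
    K=np.array(c["camera_matrix"]); uv=np.atleast_2d(np.array(uv,float))
    d=np.stack([(uv[:,0]-K[0,2])/K[0,0],(uv[:,1]-K[1,2])/K[1,1]],1)
    s=d.copy()
    for _ in range(20): s=d/(1+c["k1"]*(s**2).sum(1,keepdims=True))
    return np.c_[s,np.ones(len(s))]
def at_z(c,uv,z,obs=None):
    T=Tcam(c,obs); d=ray(c,uv)@T[:3,:3].T
    return T[:3,3]+d*((z-T[2,3])/d[:,2])[:,None]
def cloud(c,mask=None,obs=None):
    T=Tcam(c,obs); rz=c["range_z"]; m=rz>0
    if mask is not None: m&=mask
    v,u=np.nonzero(m); r=ray(c,np.c_[u,v])*rz[v,u][:,None]
    return r@T[:3,:3].T+T[:3,3],u,v
def project(c,P,obs=None):
    T=np.linalg.inv(Tcam(c,obs)); p=np.atleast_2d(P)@T[:3,:3].T+T[:3,3]
    s=p[:,:2]/p[:,2:]; s=s*(1+c["k1"]*(s**2).sum(1,keepdims=True)); K=np.array(c["camera_matrix"])
    return s*[K[0,0],K[1,1]]+[K[0,2],K[1,2]]
E
python3 - <<'E'
from h import *
np.set_printoptions(precision=4,suppress=True)
c=camera("top"); s=camera("scene")
cv2.imwrite("pics/crop0.png",cv2.resize(c["frame"][180:320,340:520],None,fx=4,fy=4,interpolation=cv2.INTER_CUBIC))
cv2.imwrite("pics/crop1.png",cv2.resize(c["frame"][195:345,160:360],None,fx=4,fy=4,interpolation=cv2.INTER_CUBIC))
H=dict(slug_a_mid=.02,slug_c_mid=.03,carrier=0,carrier_hole0=.026,carrier_hole1=.026,carrier_hole2=.026,bar_case=0,deck_edge=.052,bar_mid=.028,bar_head=.028,bar_tail=.028,beaker=0,petri=0,timer=0,tape=0)
for n,z in H.items():
    for cn,cc in(("top",c),("scene",s)):
        for d in mark_of(cc,n)[:4]: print(n,cn,round(d["p"],2),np.round(d["xy"],1),at_z(cc,d["xy"],z)[0][:2])
# depth-based
P,u,v=cloud(c)
for n in["slug_a_mid","bar_mid","carrier","bar_case"]:
    for d in cut_out(c,n)[:5]:
        Q,_,_=cloud(c,d["region"]); print(n,round(d["p"],2),np.round(d["bbox"]),np.median(Q,0),Q[:,2].max(), np.percentile(Q[:,2],[5,50,95]))
E
```

```text
slug_a_mid top 0.69 [450.9 223.8] [ 0.5769 -0.238 ]
slug_a_mid top 0.65 [393.8 203.8] [ 0.6162 -0.1267]
slug_a_mid top 0.42 [416.1 225.4] [ 0.574  -0.1695]
slug_a_mid top 0.4 [371.4 255.8] [ 0.5155 -0.0821]
slug_a_mid scene 0.71 [399.1 180.1] [ 0.5932 -0.2413]
slug_a_mid scene 0.61 [456.1 196.4] [ 0.4688 -0.2909]
slug_a_mid scene 0.53 [350.7 200. ] [ 0.6276 -0.1161]
slug_a_mid scene 0.45 [384.  198.8] [ 0.5776 -0.1713]
slug_c_mid top 0.65 [474.9 284.5] [ 0.4587 -0.2811]
carrier top 0.65 [443.5 276.7] [ 0.4744 -0.2258]
carrier scene 0.64 [437.6 217.2] [ 0.4681 -0.2281]
carrier_hole0 top 0.74 [425.9 269.6] [ 0.4882 -0.1865]
carrier_hole0 top 0.65 [472. 288.] [ 0.452  -0.2763]
carrier_hole0 top 0.63 [446.  278.4] [ 0.471  -0.2254]
carrier_hole0 top 0.29 [229.4 216.9] [0.5916 0.1915]
carrier_hole0 scene 0.95 [453.3 198.6] [ 0.4661 -0.2754]
carrier_hole0 scene 0.8 [436.4 209. ] [ 0.4727 -0.2237]
carrier_hole0 scene 0.64 [417.7 215.9] [ 0.4884 -0.1789]
carrier_hole1 top 0.74 [425.9 269.6] [ 0.4882 -0.1865]
carrier_hole1 top 0.65 [472. 288.] [ 0.452  -0.2763]
carrier_hole1 top 0.63 [446.  2
[... 2126 characters left out ...]
. 217. 233. 273.] [0.5367 0.193  0.0337] 0.04095481898630471 [0.0276 0.0337 0.0376]
bar_mid 0.92 [220. 217. 234. 279.] [0.5347 0.1932 0.0337] 0.04095481898630471 [0.0289 0.0337 0.0376]
bar_mid 0.53 [250. 113. 290. 160.] [0.7553 0.1153 0.0212] 0.08383775916105818 [-0.      0.0212  0.079 ]
carrier 0.77 [392. 250. 498. 312.] [ 0.4719 -0.2186  0.0253] 0.03357835156582789 [0.0086 0.0253 0.0292]
bar_case 0.86 [178. 210. 272. 334.] [0.4795 0.1947 0.0525] 0.0634652699553675 [0.0002 0.0525 0.0587]
bar_case 0.51 [223. 218. 232. 272.] [0.533  0.1931 0.0337] 0.04095481898630471 [0.029  0.0337 0.0376]
bar_case 0.15 [413. 219. 423. 230.] [ 0.5732 -0.1705  0.0387] 0.04436334325725677 [0.0167 0.0387 0.0426]
```

View pics/crop0.png

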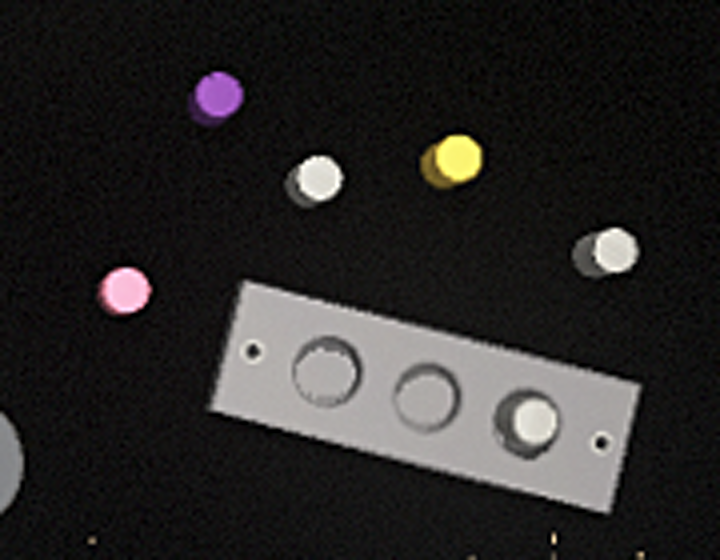

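View pics/crop1.png

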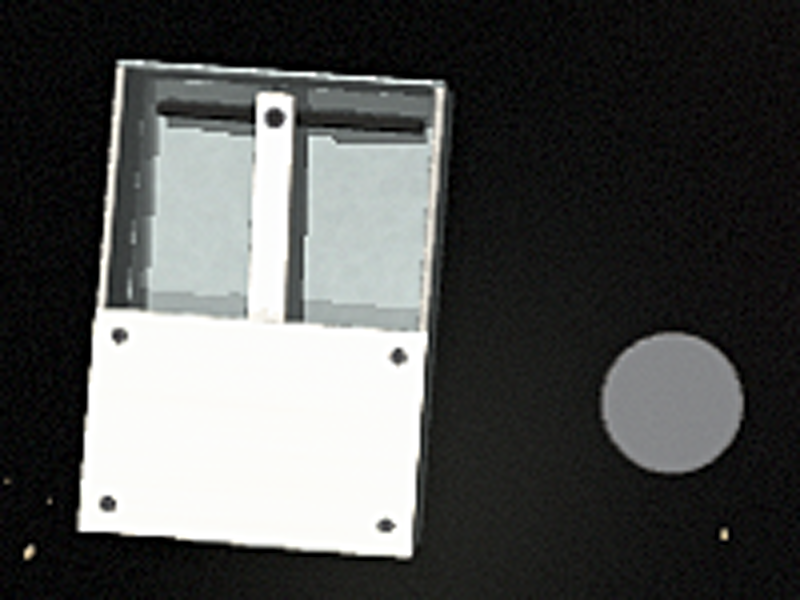

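The crop shows two loose grey cylinders, with tops at about (420,224.5) and (493.5,242.5). The three wells are at about (421.5,272.5), (446.7,279) and (471.7,285.7), and the last one is filled. Next I refine these numerically.

```bash
cat > m0.py <<'E'
from h import *
np.set_printoptions(precision=4,suppress=True)
c=camera("top"); f=c["frame"].astype(float); hsv=cv2.cvtColor(c["frame"],cv2.COLOR_BGR2HSV)
q=lambda x,y:np.array([340+(x+.5)/4-.5,180+(y+.5)/4-.5])
for n,(x,y),z in [("s1",(320,178),.04),("s2",(615,250),.04),("c",(536,422),.05)]:
    u,v=q(x,y); 
    g=f.mean(2); m=np.zeros(g.shape,bool)
    vv,uu=np.mgrid[:480,:640]; m=(np.hypot(uu-u,vv-v)<8)
    w=np.clip(g-np.median(g[m])*0-150,0,60)*m
    cu,cv_=(w*uu).sum()/w.sum(),(w*vv).sum()/w.sum()
    print(n,cu,cv_,(w>30).sum(),at_z(c,[cu,cv_],z)[0])
for n,p in [("h2",(326,370)),("h1",(427,397)),("h0",(527,423))]: print(n,at_z(c,q(*p),.026)[0])
cc=np.array([at_z(c,q(*p),.026)[0] for p in [(243,282),(640,383),(610,513),(209,409)]]); print(cc,cc.mean(0),np.linalg.norm(cc-np.roll(cc,1,0),axis=1))
d=(cc[0]-cc[1]+cc[3]-cc[2])[:2]; print("carrier +y dir angle",np.degrees(np.arctan2(d[1],d[0])))
q2=lambda x,y:np.array([160+(x+.5)/4-.5,195+(y+.5)/4-.5])
k=np.array([at_z(c,q2(*p),.056)[0] for p in [(118,61),(445,83),(411,556),(79,529)]]);print("case",k,k.mean(0),np.linalg.norm(k-np.roll(k,1,0),axis=1))
print("deck edge ends z=.056",at_z(c,[q2(93,309),q2(426,333)],.056))
print("bar head corners z.034",at_z(c,[q2(257,93),q2(294,95),q2(249,320),q2(283,323)],.034))
# scene cam check of slugs by color
s=camera("scene"); print(project(s,[[.57,-.17,.04]]))
cv2.imwrite("pics/scrop.png",cv2.resize(s["frame"][150:250,330:490],None,fx=5,fy=5,interpolation=cv2.INTER_CUBIC))
E
python3 m0.py
```

```text
s1 419.34723188864285 223.96868079721605 89 [ 0.5749 -0.1727  0.04  ]
s2 493.2303742737469 242.1493041480881 83 [ 0.5396 -0.316   0.04  ]
c 473.61199672358384 284.89370550059857 86 [ 0.4582 -0.2735  0.05  ]
h2 [ 0.4834 -0.1772  0.026 ]
h1 [ 0.4701 -0.2261  0.026 ]
h0 [ 0.4571 -0.2751  0.026 ]
[[ 0.5259 -0.1375  0.026 ]
 [ 0.4758 -0.3316  0.026 ]
 [ 0.4131 -0.3159  0.026 ]
 [ 0.4652 -0.1205  0.026 ]] [ 0.47   -0.2264  0.026 ] [0.0631 0.2005 0.0647 0.2021]
carrier +y dir angle 75.30172642779597
case [[0.6024 0.2642 0.056 ]
 [0.5907 0.1085 0.056 ]
 [0.3698 0.1245 0.056 ]
 [0.3815 0.2816 0.056 ]] [0.4861 0.1947 0.056 ] [0.2216 0.1561 0.2215 0.1576]
deck edge ends z=.056 [[0.485  0.275  0.056 ]
 [0.4737 0.1173 0.056 ]]
bar head corners z.034 [[0.5889 0.201  0.034 ]
 [0.5878 0.1831 0.034 ]
 [0.4801 0.2043 0.034 ]
 [0.4786 0.1879 0.034 ]]
[[386.898 194.427]]
```

View pics/scrop.png

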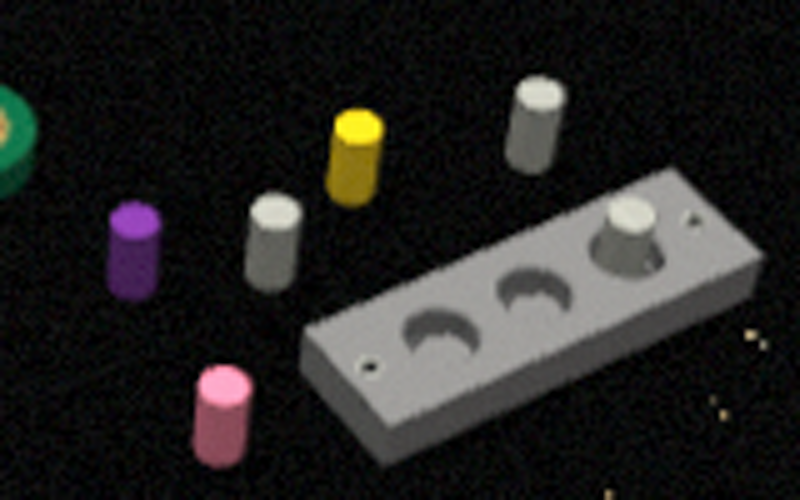

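Call:
move_arm([
  [0.045, 0, 0, 0, -0.12],
  [0.045, 0, 0, 0, -0.12],
  [0.045, 0, 0, 0, -0.12],
  [0.045, 0, 0, 0, -0.12],
  [0.045, 0, 0, 0, -0.12],
  [0.045, 0, 0, 0, -0.12],
  [0.045, 0, 0, 0, -0.12],
  [0.045, 0, 0, 0, -0.12],
  [0.045, 0, 0, 0, -0.112],
])

```text
time_s: 2.8
tcp_pos: [0.155, -0.6313, 0.2476]
tcp_rot: [3.116, -0.395, -0.0]
wrist_force: [0.1, -0.2, 0.4]
width: 0.0456
```

```bash
cat > to.py <<'E'
import sys
from h import *
def to(x,y,z,ang=None):
    o=get_obs(); r=R.from_rotvec(o["tcp_rot"]); M=r.as_matrix()
    d=M.T@(np.array([x,y,z])-o["tcp_pos"]); a=np.degrees(np.arctan2(M[1,0],M[0,0]))
    print("t",round(o["time_s"],2),"tcp",o["tcp_pos"].round(4),"tilt",np.degrees(np.arccos(-M[2,2])).round(2),"jaw",a.round(2),"w",round(o["width"],4),"F",o["wrist_force"].round(2))
    print("tool delta mm",(d*1000).round(1),"rows",np.linalg.norm(d)/.04, "roll", None if ang is None else np.radians((a-ang+90)%180-90).round(4))
if __name__=="__main__": to(*map(float,sys.argv[1:]))
E
python3 to.py .5749 -.1727 .12 -14.8
```

```text
t 2.8 tcp [ 0.155  -0.6313  0.2476] tilt 0.01 jaw -14.45 w 0.0456 F [ 0.06 -0.25  0.36]
tool delta mm [ 292.3 -548.9  127.5] rows 15.869726316281978 roll 0.0062
```

Call:
move_arm([
  [0.045, 16, -30.5, 7, 0.006],
])

```text
time_s: 2.88
tcp_pos: [0.1744, -0.6069, 0.24]
tcp_rot: [3.106, -0.423, -0.005]
wrist_force: [-1.4, -0.3, 0.4]
width: 0.045
```

I entered millimetres in that row by mistake. The move was capped at one row's step along the intended direction, so there was no harm. From here on I use metres.

```bash
python3 to.py .5749 -.1727 .12 -14.8
```

```text
t 2.88 tcp [ 0.1744 -0.6069  0.24  ] tilt 0.43 jaw -15.5 w 0.045 F [-1.44 -0.27  0.37]
tool delta mm [ 270.2 -526.3  115.6] rows 15.069724384870407 roll -0.0122
```

Call:
move_arm([
  [0.045, 0.017, -0.034, 0.0075, 0],
  [0.045, 0.017, -0.034, 0.0075, 0],
  [0.045, 0.017, -0.034, 0.0075, 0],
  [0.045, 0.017, -0.034, 0.0075, 0],
  [0.045, 0.017, -0.034, 0.0075, 0],
  [0.045, 0.017, -0.034, 0.0075, 0],
  [0.045, 0.017, -0.034, 0.0075, 0],
  [0.045, 0.017, -0.034, 0.0075, 0],
  [0.045, 0.017, -0.034, 0.0075, 0],
  [0.045, 0, 0, 0, 0],
])

```text
time_s: 3.72
tcp_pos: [0.4157, -0.3372, 0.1709]
tcp_rot: [-3.112, 0.394, -0.003]
wrist_force: [1.0, -0.2, 0.2]
width: 0.0447
```

```bash
python3 to.py .5749 -.1727 .12 -14.8
```

```text
t 3.72 tcp [ 0.4157 -0.3372  0.1709] tilt 0.29 jaw -14.44 w 0.0447 F [ 1.01 -0.22  0.24]
tool delta mm [ 113.1 -198.8   52. ] rows 5.862945146810278 roll 0.0062
```

Call:
move_arm([
  [0.045, 0.0185, -0.0325, 0.006, 0.006],
  [0.045, 0.0185, -0.0325, 0.006, 0],
  [0.045, 0.0185, -0.0325, 0.006, 0],
  [0.045, 0.0185, -0.0325, 0.006, 0],
  [0.045, 0.0185, -0.0325, 0.006, 0],
  [0.045, 0.0185, -0.0325, 0.006, 0],
  [0.045, 0, 0, 0, 0],
  [0.045, 0, 0, 0, 0],
])

```text
time_s: 4.38
tcp_pos: [0.5701, -0.1842, 0.1353]
tcp_rot: [-3.113, 0.414, 0.001]
wrist_force: [0.0, -0.5, -0.4]
width: 0.0453
```

```bash
python3 to.py .5749 -.1727 .12 -14.8; python3 - <<'E'
from h import *
o=get_obs();w=camera("wrist"); t=camera("top"); cv2.imwrite("pics/w1.png",w["frame"]); cv2.imwrite("pics/t1.png",t["frame"])
print(project(w,[[.5749,-.1727,.04],[.5749,-.1727,.0]],o))
E
```

```text
t 4.38 tcp [ 0.5701 -0.1842  0.1353] tilt 0.1 jaw -15.16 w 0.0453 F [ 0.01 -0.54 -0.42]
tool delta mm [  1.6 -12.3  15.3] rows 0.49337457646430455 roll -0.0062
[[329.57563691 242.9413529 ]
 [329.30007229 229.20949932]]
```

View pics/w1.png

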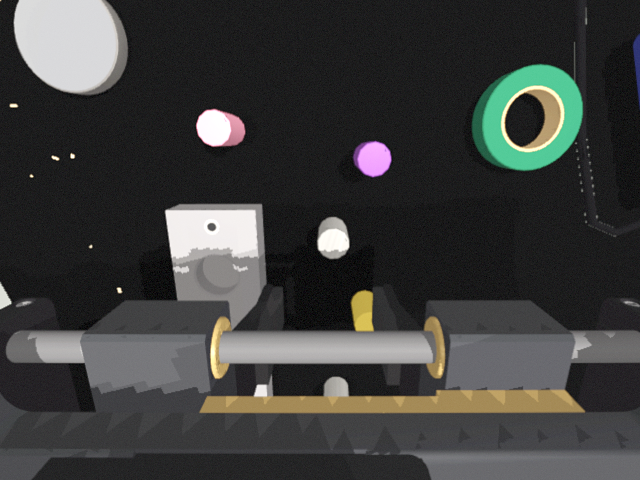

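The wrist view shows the grey cylinder at (333,243), against a prediction of (330,243). They agree within about 2 mm, so I go ahead with the grasp.

Call:
move_arm([
  [0.045, 0.003, -0.0123, 0.016, -0.006],
  [0.045, 0, 0, 0.02, 0],
  [0.045, 0, 0, 0.02, 0],
  [0.045, 0, 0, 0.02, 0],
  [0.045, 0, 0, 0.0153, 0],
  [0.045, 0, 0, 0, 0],
], squeeze=25)

```text
time_s: 4.98
tcp_pos: [0.5715, -0.1782, 0.0413]
tcp_rot: [3.113, -0.419, -0.01]
wrist_force: [0.0, 0.4, -0.2]
width: 0.0452
```

```bash
python3 to.py .5749 -.1727 .044 -14.8
```

```text
t 4.98 tcp [ 0.5715 -0.1782  0.0413] tilt 0.35 jaw -15.32 w 0.0452 F [ 0.02  0.45 -0.16]
tool delta mm [ 1.8 -6.2 -2.7] rows 0.17446025099018497 roll -0.0091
```

Call:
move_arm([
  [0.045, 0, 0, 0, 0],
  [0.045, 0, 0, 0, 0],
])

```text
time_s: 5.15
tcp_pos: [0.5754, -0.1776, 0.0457]
tcp_rot: [3.113, -0.416, 0.003]
wrist_force: [0.4, -0.0, 0.2]
width: 0.045
```

```bash
python3 to.py .5749 -.1727 .044 -14.8
```

```text
t 5.15 tcp [ 0.5754 -0.1776  0.0457] tilt 0.11 jaw -15.23 w 0.045 F [ 0.45 -0.02  0.25]
tool delta mm [-1.8 -4.6  1.7] rows 0.13039988820776524 roll -0.0075
```

Call:
move_arm([
  [0.045, 0, -0.0046, 0.0015, -0.007],
  [0.045, 0, 0, 0, 0],
  [0.015, 0, 0, 0, 0],
  [0.015, 0, 0, 0, 0],
  [0.015, 0, 0, 0, 0],
  [0.015, 0, 0, 0, 0],
  [0.015, 0, 0, 0, 0],
], squeeze=25)

```text
time_s: 5.73
tcp_pos: [0.5764, -0.1718, 0.043]
tcp_rot: [3.116, -0.403, 0.0]
wrist_force: [0.8, 0.0, -0.7]
width: 0.02
```

```bash
python3 to.py .4834 -.1772 .12 -14.8
```

```text
t 5.73 tcp [ 0.5764 -0.1718  0.043 ] tilt 0.02 jaw -14.73 w 0.02 F [ 0.75  0.   -0.74]
tool delta mm [-88.6  28.9 -77. ] rows 3.021409599994632 roll 0.0013
```

Call:
move_arm([
  [0.015, 0, 0, -0.02, 0],
  [0.015, 0, 0, -0.03, 0],
  [0.015, 0, 0, -0.027, 0],
  [0.015, 0, 0, 0, 0],
  [0.015, 0, 0, 0, 0],
])

```text
time_s: 6.15
tcp_pos: [0.5775, -0.172, 0.1218]
tcp_rot: [3.115, -0.403, 0.006]
wrist_force: [-0.4, -0.5, -1.1]
width: 0.0201
```

```bash
python3 to.py .4834 -.1772 .12 -14.8; python3 - <<'E'
from h import *
o=get_obs();w=camera("wrist"); s=camera("scene"); cv2.imwrite("pics/w2.png",w["frame"]); cv2.imwrite("pics/s2.png",cv2.resize(s["frame"][100:280,310:510],None,fx=4,fy=4))
E
```

```text
t 6.15 tcp [ 0.5775 -0.172   0.1218] tilt 0.21 jaw -14.73 w 0.0201 F [-0.36 -0.52 -1.15]
tool delta mm [-89.7  28.9   1.4] rows 2.356625537403146 roll 0.0012
```

View pics/s2.png

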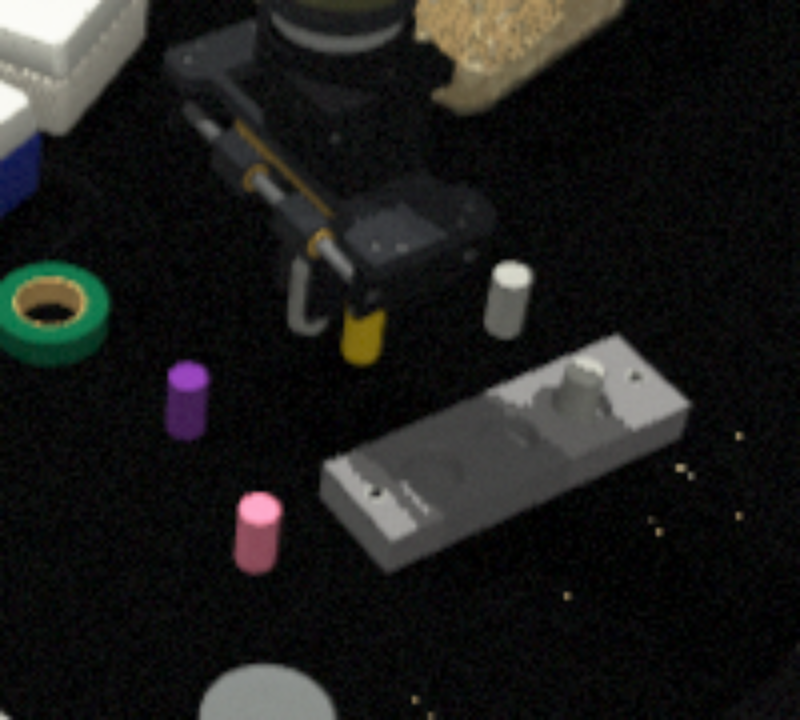

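View pics/w2.png

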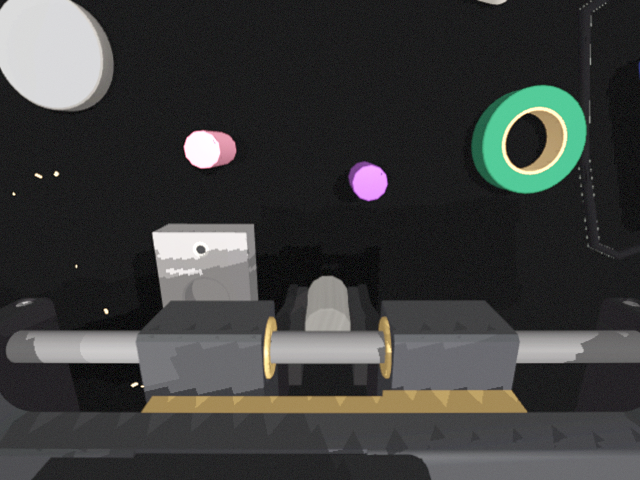

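```bash
cat > held.py <<'E'
from h import *
np.set_printoptions(precision=4,suppress=True)
o=get_obs();w=camera("wrist"); T=np.array(w["T_tool_cam"])
rz=w["range_z"]; v,u=np.nonzero(rz>0); r=ray(w,np.c_[u,v])*rz[v,u][:,None]; p=r@T[:3,:3].T+T[:3,3]
m=(abs(p[:,0])<.0105)&(p[:,2]>0.0)&(p[:,2]<.06)&(abs(p[:,1])<.03)
q=p[m]; print(len(q))
for a in np.arange(0,.06,.005):
    k=(q[:,2]>=a)&(q[:,2]<a+.005)
    if k.sum()>3: print(a,k.sum(),"x",q[k,0].min(),q[k,0].max(),"y min/med",q[k,1].min(),np.median(q[k&(abs(q[:,0])<.004),1]))
E
python3 held.py
```

```text
2240
0.0 995 x -0.010471854144442747 0.010483404745572867 y min/med -0.010647138561901054 -0.004915883004224533
0.005 221 x -0.010480462223133643 0.010431329490835684 y min/med -0.010666528767389383 -0.009332672578423129
0.01 220 x -0.010402614832362003 0.010357241635380881 y min/med -0.01064996764946051 -0.009309695864282062
0.015 193 x -0.010295182023703733 0.01041047484752519 y min/med -0.010172538273610143 -0.009379089617763986
0.02 183 x -0.010470298564685183 0.010412581870697974 y min/med -0.010448099412296546 -0.00934074540734104
0.025 138 x -0.009974121430381884 0.010266078515469375 y min/med -0.010032773112058621 -0.009397507520018694
0.03 145 x -0.010215770599628653 0.010479499459795713 y min/med -0.009903068685906818 -0.009387329358071302
0.035 127 x -0.010454351287626737 0.010269952962820761 y min/med -0.0097953097622437 -0.009367045165047869
0.04 18 x -0.009440643111685515 0.008707976082216079 y min/med -0.00939460812315178 -0.009155758377585213
```

The cylinder is held upright and centred: its front surface is at tool y of about -10 mm, and its base is 42.5 mm below the TCP.

Call:
move_arm([
  [0.015, -0.03, 0.0095, 0, 0],
  [0.015, -0.03, 0.0095, 0, 0],
  [0.015, -0.03, 0.009, 0, 0],
  [0.015, 0, 0, 0, 0],
  [0.015, 0, 0, 0.02, 0],
  [0.015, 0, 0, 0.0, 0],
  [0.015, 0, 0, 0.0, 0],
])

```text
time_s: 6.88
tcp_pos: [0.4808, -0.1754, 0.0985]
tcp_rot: [-3.114, 0.402, 0.006]
wrist_force: [0.3, -0.7, -1.0]
width: 0.02
```

```bash
python3 to.py .483 -.1776 .0545 -14.8
```

```text
t 6.88 tcp [ 0.4808 -0.1754  0.0985] tilt 0.23 jaw -14.72 w 0.02 F [ 0.32 -0.69 -1.02]
tool delta mm [ 2.9  1.7 44. ] rows 1.1019148315986347 roll 0.0015
```

Call:
move_arm([
  [0.015, 0.0025, 0.001, 0.01, 0],
  [0.015, 0, 0, 0.015, 0],
  [0.015, 0, 0, 0.012, 0],
  [0.015, 0, 0, 0.006, 0],
  [0.015, 0, 0, 0, 0],
  [0.015, 0, 0, 0, 0],
])

```text
time_s: 7.38
tcp_pos: [0.4843, -0.1773, 0.0566]
tcp_rot: [-3.115, 0.402, 0.001]
wrist_force: [-0.3, -0.1, -0.6]
width: 0.0201
```

```bash
python3 to.py .483 -.1776 .0545 -14.8
```

```text
t 7.38 tcp [ 0.4843 -0.1773  0.0566] tilt 0.05 jaw -14.71 w 0.0201 F [-0.27 -0.1  -0.56]
tool delta mm [-1.2  0.7  2.1] rows 0.0627405686227748 roll 0.0016
```

Call:
move_arm([
  [0.015, -0.001, 0, 0.0025, 0],
  [0.015, 0, 0, 0, 0],
  [0.045, 0, 0, 0, 0],
  [0.045, 0, 0, 0, 0],
  [0.045, 0, 0, 0, 0],
  [0.045, 0, 0, -0.02, 0],
  [0.045, 0, 0, -0.035, 0],
  [0.045, 0, 0, -0.015, 0],
])

```text
time_s: 8.05
tcp_pos: [0.4849, -0.1775, 0.1277]
tcp_rot: [3.115, -0.402, 0.006]
wrist_force: [0.8, -0.6, 0.9]
width: 0.0438
```

```bash
python3 to.py .5396 -.316 .12 -14.8; python3 - <<'E'
from h import *
s=camera("scene"); cv2.imwrite("pics/s3.png",cv2.resize(s["frame"][130:270,320:500],None,fx=4,fy=4))
E
```

```text
t 8.05 tcp [ 0.4849 -0.1775  0.1277] tilt 0.23 jaw -14.71 w 0.0438 F [ 0.83 -0.63  0.87]
tool delta mm [ 88.  120.1   8.2] rows 3.728028076052291 roll 0.0016
```

View pics/s3.png

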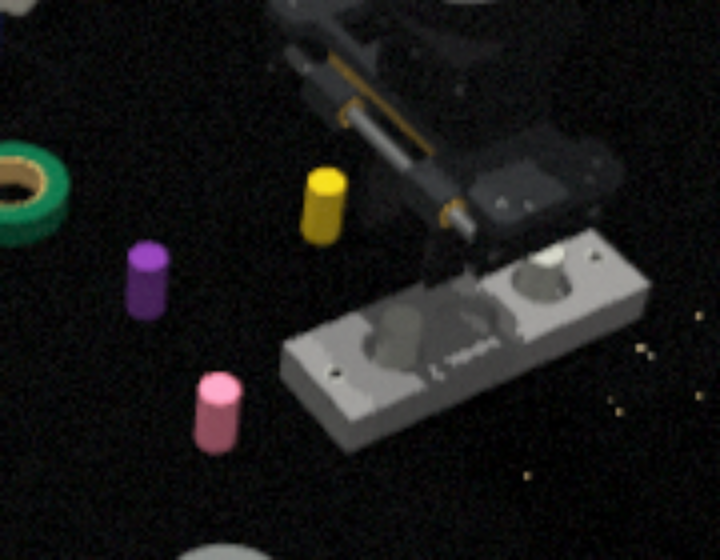

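The first cylinder stands in hole2, at crop (400,335). Next is the second one.

Call:
move_arm([
  [0.045, 0.0175, 0.024, 0, 0],
  [0.045, 0.0175, 0.024, 0, 0],
  [0.045, 0.0175, 0.024, 0, 0],
  [0.045, 0.0175, 0.024, 0, 0],
  [0.045, 0.0175, 0.024, 0, 0],
  [0.045, 0, 0, 0, 0],
  [0.045, 0, 0, 0.01, 0],
  [0.045, 0, 0, 0, 0],
])

```text
time_s: 8.77
tcp_pos: [0.5364, -0.3143, 0.1121]
tcp_rot: [-3.114, 0.402, 0.005]
wrist_force: [-0.2, 0.4, -1.1]
width: 0.045
```

```bash
python3 to.py .5396 -.316 .0435 -14.8;python3 - <<'E'
from h import *
o=get_obs();w=camera("wrist"); cv2.imwrite("pics/w4.png",w["frame"])
print(project(w,[[.5396,-.316,.04],[.5396,-.316,.0]],o))
E
```

```text
t 8.77 tcp [ 0.5364 -0.3143  0.1121] tilt 0.2 jaw -14.71 w 0.045 F [-0.17  0.45 -1.07]
tool delta mm [ 3.8  0.9 68.6] rows 1.7182743026499945 roll 0.0015
[[333.07168471 272.68874368]
 [332.40455825 253.66017454]]
```

View pics/w4.png

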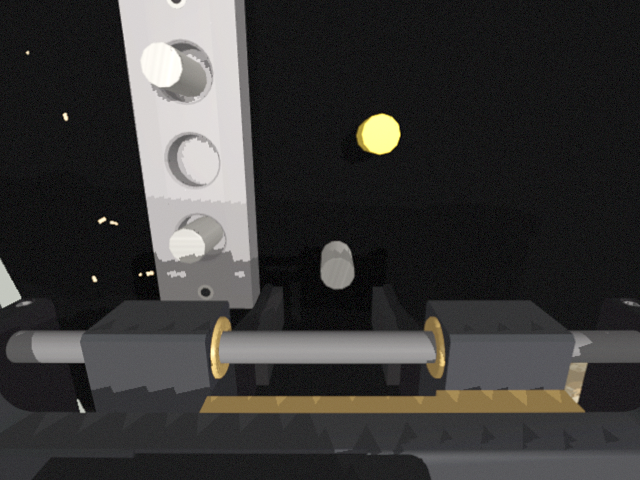

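The grey cylinder is at (338,273), against a prediction of (333,273), so I add 2.5 mm in tool x. Hole1 at (193,160) is empty.

Call:
move_arm([
  [0.045, 0.006, 0.0005, 0.02, 0],
  [0.045, 0, 0, 0.02, 0],
  [0.045, 0, 0, 0.015, 0],
  [0.045, 0, 0, 0.012, 0],
  [0.045, 0, 0, 0, 0],
  [0.045, 0, 0, 0, 0],
])

```text
time_s: 9.32
tcp_pos: [0.5429, -0.3166, 0.0472]
tcp_rot: [-3.115, 0.401, 0.002]
wrist_force: [0.3, -0.4, -0.0]
width: 0.0451
```

```bash
python3 to.py .5410 -.316 .0435 -14.8
```

```text
t 9.32 tcp [ 0.5429 -0.3166  0.0472] tilt 0.06 jaw -14.66 w 0.0451 F [ 0.34 -0.37 -0.01]
tool delta mm [-2.  -0.1  3.7] rows 0.10512173242863418 roll 0.0025
```

Call:
move_arm([
  [0.045, 0, 0, 0.0035, 0],
  [0.045, 0, 0, 0, 0],
  [0.015, 0, 0, 0, 0],
  [0.015, 0, 0, 0, 0],
  [0.015, 0, 0, 0, 0],
  [0.015, 0, 0, 0, 0],
  [0.015, 0, 0, -0.02, 0],
  [0.015, 0, 0, -0.03, 0],
  [0.015, 0, 0, -0.025, 0],
  [0.015, 0, 0, 0, 0],
])

```text
time_s: 10.15
tcp_pos: [0.5464, -0.3189, 0.1249]
tcp_rot: [3.112, -0.402, 0.014]
wrist_force: [1.3, -0.1, 0.4]
width: 0.019
```

```bash
python3 held.py; python3 to.py .4702 -.2263 .12 -14.8
```

```text
2497
0.0 66 x -0.010492313575476394 0.01045000032690918 y min/med -0.010791786468104345 nan
0.005 48 x -0.010460396308124858 0.010478409279909702 y min/med -0.011012428700661395 nan
0.01 70 x -0.010368224137592736 0.010368548812635846 y min/med -0.010587457711392162 nan
0.015 1405 x -0.010495047266869173 0.010431746194401624 y min/med -0.011486417011547456 -0.0015473753367038212
0.02 179 x -0.010484121014885396 0.010397028664231709 y min/med -0.011516183699648394 -0.010880342826395328
0.025 137 x -0.009354848986054407 0.009729762804484537 y min/med -0.01131009263540951 -0.010876644770754826
0.03 128 x -0.009614845420197216 0.010020781174100483 y min/med -0.01140110966027913 -0.010833960898278205
0.035 122 x -0.009903998468121422 0.010311535982446447 y min/med -0.011225553502755836 -0.01073614582255994
0.04 113 x -0.01018080747318477 0.010421696325506522 y min/med -0.01139320185850455 -0.010774989195154891
0.045 103 x -0.009791821515174293 0.01017398479411107 y min/med -0.011217521989074372 -0.010746261145498974
0.05 102 x -0.010015382872812265 0.010448994691061825 y min/med -0.011220820801789988 -0.01082643228495686
0.055 24 x -0.009514356634506043 0.009374928902773808 y min/med -0.010941895267183449 -0.010757052111247861
t 10.2 tcp [ 0.5452 -0.3185  0.1223] tilt 0.36 jaw -14.73 w 0.0192 F [ 0.18 -0.42 -0.82]
tool delta mm [-96.  -70.1   1.6] rows 2.971428047233959 roll 0.0012
  return _methods._mean(a, axis=axis, dtype=dtype,
  ret = ret.dtype.type(ret / rcount)
```

The second cylinder slipped about 15 mm down in the pads because I lifted before the fingers had fully closed. I set it back down and regrip.

Call:
move_arm([
  [0.01, 0, 0, 0, 0],
  [0.01, 0, 0, 0.02, 0],
  [0.01, 0, 0, 0.02, 0],
  [0.01, 0, 0, 0.015, 0],
  [0.01, 0, 0, 0, 0],
  [0.01, 0, 0, 0, 0],
], squeeze=45)

```text
time_s: 10.7
tcp_pos: [0.5417, -0.3168, 0.0619]
tcp_rot: [-3.114, 0.402, 0.006]
wrist_force: [-0.4, 0.1, -0.4]
width: 0.0192
```

```bash
python3 held.py 2>/dev/null; python3 to.py .541 -.316 .059 -14.8
```

```text
2608
0.0 68 x -0.010474195913649476 0.010436029607132323 y min/med -0.01086309245929036 nan
0.005 86 x -0.010488166674109773 0.01046929951921006 y min/med -0.01083622208054244 nan
0.01 252 x -0.010361706511568142 0.010363863587223738 y min/med -0.011129378198581508 -0.000917529457346182
0.015 1242 x -0.010218801595683972 0.01042600599258159 y min/med -0.011096481159783789 -0.002174752225234458
0.02 161 x -0.010400726847015148 0.010341666823409512 y min/med -0.01121888437350263 -0.010558202040338124
0.025 131 x -0.009279026128045924 0.009652393706633155 y min/med -0.011070771623869102 -0.010507420925583974
0.03 125 x -0.009583907112471465 0.010016398772071798 y min/med -0.01114242840978498 -0.010500334175541491
0.035 121 x -0.009746217280315873 0.01023857240528757 y min/med -0.011379203162857496 -0.010535358049655788
0.04 105 x -0.008964370266347724 0.010424941723272556 y min/med -0.011084044578786548 -0.010549923795418761
0.045 107 x -0.009141776422603184 0.01020943960121237 y min/med -0.011097188599609578 -0.010470365415871895
0.05 71 x -0.008772221955861168 0.010319114622191084 y min/med -0.01087643351435924 -0.010330028987960475
0.055 139 x -0.010444026118229298 0.010453225182780676 y min/med -0.029667765354693537 -0.020504605024739483
t 10.75 tcp [ 0.5426 -0.3172  0.0632] tilt 0.11 jaw -14.72 w 0.0188 F [-0.59 -0.56 -0.75]
tool delta mm [-1.9 -0.7  4.2] rows 0.116591591525573 roll 0.0014
```

Call:
move_arm([
  [0.01, 0, 0, 0.003, 0],
  [0.01, 0, 0, 0.003, 0],
  [0.01, 0, 0, 0, 0],
  [0.01, 0, 0, 0, 0],
])

```text
time_s: 11.08
tcp_pos: [0.5431, -0.3176, 0.0581]
tcp_rot: [3.115, -0.403, 0.0]
wrist_force: [-0.5, 0.0, -1.0]
width: 0.0189
```

```bash
python3 to.py .541 -.316 .0435 -14.8
```

```text
t 11.08 tcp [ 0.5431 -0.3176  0.0581] tilt 0.02 jaw -14.72 w 0.0189 F [-0.48  0.   -1.  ]
tool delta mm [-2.5 -1.  14.6] rows 0.3719189284768616 roll 0.0013
```

Call:
move_arm([
  [0.01, 0, 0, 0.001, 0],
  [0.01, 0, 0, 0, 0],
  [0.04, 0, 0, 0, 0],
  [0.04, 0, 0, 0, 0],
  [0.04, 0, 0, 0, 0],
  [0.04, 0, 0, 0.007, 0],
  [0.04, 0, 0, 0.006, 0],
  [0.04, 0, 0, 0, 0],
  [0.04, 0, 0, 0, 0],
])

```text
time_s: 11.83
tcp_pos: [0.5425, -0.3172, 0.043]
tcp_rot: [-3.115, 0.402, 0.003]
wrist_force: [1.1, 0.2, 0.1]
width: 0.0394
```

```bash
python3 to.py .541 -.316 .0435 -14.8; python3 held.py 2>/dev/null
```

```text
t 11.83 tcp [ 0.5425 -0.3172  0.043 ] tilt 0.1 jaw -14.72 w 0.0394 F [1.05 0.19 0.07]
tool delta mm [-1.8 -0.8 -0.5] rows 0.05019997904789987 roll 0.0014
3622
0.0 930 x -0.007735278213193255 0.010284456729262122 y min/med -0.010970375937987012 -0.004952581825243475
0.005 178 x -0.007516959633344224 0.01044880514588558 y min/med -0.011032926456086112 -0.009758886158304891
0.01 178 x -0.007670299196202678 0.010412936601628443 y min/med -0.010694296904130166 -0.00979201832120516
0.015 153 x -0.007457656942022195 0.01048410184757187 y min/med -0.010785252076193491 -0.009829420366008215
0.02 141 x -0.0076814821062509125 0.010456624823591705 y min/med -0.01063971334676235 -0.00988319567657734
0.025 131 x -0.0073243785461437685 0.010263770211514348 y min/med -0.010762653088566651 -0.009855306240347556
0.03 121 x -0.007466192716540407 0.010456893144460395 y min/med -0.01069194601759381 -0.00989244844023629
0.035 110 x -0.007594304991356229 0.010152830844460824 y min/med -0.010855689956844605 -0.009938373930842487
0.04 1680 x -0.010489492501941635 0.010409524962711716 y min/med -0.029999073401138346 -0.019579131464795386
```

Standing upright. Regrip with more time to close.

Call:
move_arm([
  [0.01, 0.001, 0, 0, 0],
  [0.01, 0, 0, 0, 0],
  [0.01, 0, 0, 0, 0],
  [0.01, 0, 0, 0, 0],
  [0.01, 0, 0, 0, 0],
  [0.01, 0, 0, 0, 0],
], squeeze=35)

```text
time_s: 12.38
tcp_pos: [0.5443, -0.3179, 0.0442]
tcp_rot: [3.115, -0.402, 0.001]
wrist_force: [0.6, -0.7, 0.5]
width: 0.0199
```

Call:
move_arm([
  [0.01, 0, 0, -0.01, 0],
  [0.01, 0, 0, -0.02, 0],
  [0.01, 0, 0, -0.025, 0],
  [0.01, 0, 0, -0.02, 0],
  [0.01, 0, 0, 0, 0],
  [0.01, 0, 0, 0, 0],
])

```text
time_s: 12.88
tcp_pos: [0.5449, -0.3182, 0.1207]
tcp_rot: [3.114, -0.402, 0.004]
wrist_force: [-0.1, 0.2, -0.9]
width: 0.02
```

```bash
python3 held.py 2>/dev/null; python3 to.py .4702 -.2263 .12 -14.8
```

```text
2330
0.0 1081 x -0.010447399243125783 0.010499221188254351 y min/med -0.010761652457304885 -0.0046285691954256886
0.005 232 x -0.010455675024104279 0.010479522354510693 y min/med -0.010956347629976868 -0.010226225749102619
0.01 197 x -0.010466874917369582 0.010347475245659278 y min/med -0.011063524817017167 -0.010256433686469509
0.015 210 x -0.010495526523325187 0.010481422404028088 y min/med -0.010944394410694905 -0.010237821777405273
0.02 156 x -0.010408700052404594 0.010362303931205059 y min/med -0.011023688827906566 -0.010308358526638736
0.025 147 x -0.009910722304676 0.010342153409747925 y min/med -0.01076280326545917 -0.010283450699369742
0.03 137 x -0.010084141053545779 0.01042713089035404 y min/med -0.010933275764143158 -0.010335380533867976
0.035 124 x -0.010297701606726297 0.01021826614737479 y min/med -0.010892045051782456 -0.010352722868946618
0.04 46 x -0.009976292655731706 0.010427603924018312 y min/med -0.01049202186232849 -0.01028926202881024
t 12.93 tcp [ 0.5439 -0.3178  0.1191] tilt 0.02 jaw -14.73 w 0.0197 F [-0.76  0.19 -0.99]
tool delta mm [-94.5 -69.8  -0.9] rows 2.9373377275806227 roll 0.0013
```

Call:
move_arm([
  [0.01, -0.0235, -0.0175, 0, 0],
  [0.01, -0.0235, -0.0175, 0, 0],
  [0.01, -0.0235, -0.0175, 0, 0],
  [0.01, -0.0235, -0.0175, 0, 0],
  [0.01, 0, 0, 0, 0],
  [0.01, 0, 0, 0.02, 0],
  [0.01, 0, 0, 0, 0],
  [0.01, 0, 0, 0, 0],
])

```text
time_s: 13.6
tcp_pos: [0.4695, -0.2258, 0.0974]
tcp_rot: [-3.114, 0.403, 0.006]
wrist_force: [0.3, -0.1, -0.3]
width: 0.0199
```

```bash
python3 to.py .4702 -.2263 .055 -14.8
```

```text
t 13.6 tcp [ 0.4695 -0.2258  0.0974] tilt 0.24 jaw -14.73 w 0.0199 F [ 0.31 -0.07 -0.29]
tool delta mm [ 0.9  0.3 42.4] rows 1.0595561569342649 roll 0.0012
```

Call:
move_arm([
  [0.01, 0, 0, 0.014, 0],
  [0.01, 0, 0, 0.014, 0],
  [0.01, 0, 0, 0.011, 0],
  [0.01, 0, 0, 0.003, 0],
  [0.01, 0, 0, 0, 0],
  [0.01, 0, 0, 0, 0],
])

```text
time_s: 14.1
tcp_pos: [0.4713, -0.2263, 0.0572]
tcp_rot: [-3.116, 0.403, -0.0]
wrist_force: [0.6, -0.6, -0.7]
width: 0.0195
```

```bash
python3 to.py .4702 -.2263 .055 -14.8
```

```text
t 14.1 tcp [ 0.4713 -0.2263  0.0572] tilt 0.01 jaw -14.72 w 0.0195 F [ 0.57 -0.63 -0.7 ]
tool delta mm [-1.1  0.3  2.2] rows 0.061891671244432254 roll 0.0013
```

Call:
move_arm([
  [0.01, -0.0005, 0, 0.0022, 0],
  [0.01, 0, 0, 0, 0],
  [0.045, 0, 0, 0, 0],
  [0.045, 0, 0, 0, 0],
  [0.045, 0, 0, 0, 0],
  [0.045, 0, 0, -0.02, 0],
  [0.045, 0, 0, -0.035, 0],
  [0.045, 0, 0, -0.035, 0],
  [0.045, 0, 0, 0, 0],
])

```text
time_s: 14.85
tcp_pos: [0.4747, -0.2276, 0.1517]
tcp_rot: [3.111, -0.402, 0.017]
wrist_force: [1.8, -1.5, 1.0]
width: 0.0448
```

```bash
python3 to.py .545 .1936 .15 -92.2; python3 - <<'E'
from h import *
print(get_obs()["joint_pos"].round(2))
s=camera("scene"); cv2.imwrite("pics/s5.png",cv2.resize(s["frame"][130:270,320:500],None,fx=4,fy=4))
E
```

```text
t 14.85 tcp [ 0.4747 -0.2276  0.1517] tilt 0.68 jaw -14.71 w 0.0448 F [ 1.83 -1.53  1.01]
tool delta mm [-3.900e+01 -4.253e+02 -2.000e-01] rows 10.676073128724703 roll 1.3525
[ 0.93  0.16 -0.58  1.87  0.1   1.13  0.06]
```

View pics/s5.png

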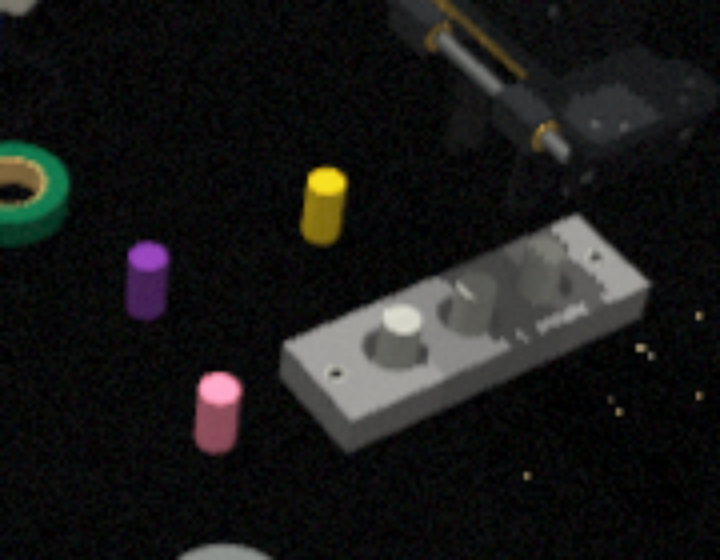

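All three wells hold an upright cylinder. Now over to the case.

Call:
move_arm([
  [0.05, -0.0035, -0.0385, 0, 0],
  [0.05, -0.0035, -0.0385, 0, 0],
  [0.05, -0.0035, -0.0385, 0, 0],
  [0.05, -0.0035, -0.0385, 0, 0],
  [0.05, -0.0035, -0.0385, 0, 0],
  [0.05, -0.0035, -0.0385, 0, 0],
  [0.05, -0.0035, -0.0385, 0, 0],
  [0.05, -0.0035, -0.0385, 0, 0],
  [0.05, -0.0035, -0.0385, 0, 0],
  [0.05, -0.0035, -0.0385, 0, 0],
])

```text
time_s: 15.73
tcp_pos: [0.5341, 0.1566, 0.1438]
tcp_rot: [3.115, -0.403, -0.001]
wrist_force: [0.7, -1.1, -0.2]
width: 0.0499
```

Call:
move_arm([
  [0.05, -0.004, -0.039, 0, 0],
  [0.05, 0, 0, 0, 0.123],
  [0.05, 0, 0, 0, 0.123],
  [0.05, 0, 0, 0, 0.123],
  [0.05, 0, 0, 0, 0.123],
  [0.05, 0, 0, 0, 0.123],
  [0.05, 0, 0, 0, 0.123],
  [0.05, 0, 0, 0, 0.123],
  [0.05, 0, 0, 0, 0.123],
  [0.05, 0, 0, 0, 0.123],
])

```text
time_s: 16.57
tcp_pos: [0.5399, 0.1937, 0.1436]
tcp_rot: [2.432, -1.987, -0.001]
wrist_force: [-0.9, -0.6, 0.3]
width: 0.0499
```

```bash
python3 to.py .5385 .1939 .14 -92.2; python3 - <<'E'
from h import *
print(get_obs()["joint_pos"].round(2))
E
```

```text
t 16.57 tcp [0.5399 0.1937 0.1436] tilt 0.1 jaw -78.49 w 0.0499 F [-0.89 -0.62  0.32]
tool delta mm [-0.5  1.4  3.6] rows 0.09639382353220192 roll 0.2392
[ 0.17  0.3  -0.65  1.75  0.2   1.16 -1.91]
```

Call:
move_arm([
  [0.05, 0, 0.001, 0, 0.12],
  [0.05, 0, 0, 0, 0.119],
  [0.05, 0, 0, 0, 0],
  [0.05, 0, 0, 0, 0],
  [0.05, 0, 0, 0, 0],
])

```text
time_s: 16.98
tcp_pos: [0.5393, 0.1937, 0.1442]
tcp_rot: [2.188, -2.253, -0.001]
wrist_force: [0.7, 0.2, -0.9]
width: 0.05
```

```bash
python3 to.py .5385 .1939 .14 -92.2; cat > bar.py <<'E'
from h import *
np.set_printoptions(precision=4,suppress=True)
o=get_obs();w=camera("wrist"); cv2.imwrite("pics/w6.png",w["frame"])
P,u,v=cloud(w,None,o)
print(project(w,[[.5884,.192,.034],[.5385,.1939,.034],[.4795,.196,.034]],o))
M=R.from_rotvec(o["tcp_rot"]).as_matrix()
q=(P-o["tcp_pos"])@M
b=(P[:,2]>.026)&(P[:,2]<.042)&(abs(P[:,1]-.194)<.03)&(P[:,0]>.48)&(P[:,0]<.6)
B=P[b]; print(len(B),np.median(B[:,2]))
for x in np.arange(.49,.6,.01):
    k=abs(B[:,0]-x)<.005
    if k.sum()>5: print(x.round(3),k.sum(),np.percentile(B[k,1],[2,50,98]),np.median(B[k,2]))
print("xmax",np.percentile(B[:,0],[99,99.9]))
E
python3 bar.py
```

```text
t 16.98 tcp [0.5393 0.1937 0.1442] tilt 0.05 jaw -91.67 w 0.05 F [ 0.71  0.18 -0.89]
tool delta mm [-0.2  0.8  4.2] rows 0.1064988730674677 roll 0.0093
[[328.091  186.0983]
 [327.4821 253.8676]
 [327.0286 324.9257]]
3561 0.03502307609611516
0.49 268 [0.1871 0.1957 0.2043] 0.035061628807606146
0.5 273 [0.1869 0.1954 0.2039] 0.035050302826913904
0.51 292 [0.1859 0.195  0.2035] 0.035045246398758986
0.52 291 [0.1857 0.1942 0.2032] 0.034986913574968304
0.53 300 [0.1856 0.1941 0.2027] 0.035001662736051056
0.54 313 [0.1853 0.1941 0.2023] 0.034977127524621926
0.55 323 [0.1844 0.1933 0.202 ] 0.034952000553506946
0.56 333 [0.1842 0.1929 0.2016] 0.03503077513306585
0.57 346 [0.184  0.1926 0.2012] 0.03512429033673799
0.58 355 [0.1839 0.1923 0.2008] 0.035095058321121225
0.59 264 [0.1836 0.1921 0.2004] 0.034772028878974015
xmax [0.599  0.5999]
```

View pics/w6.png

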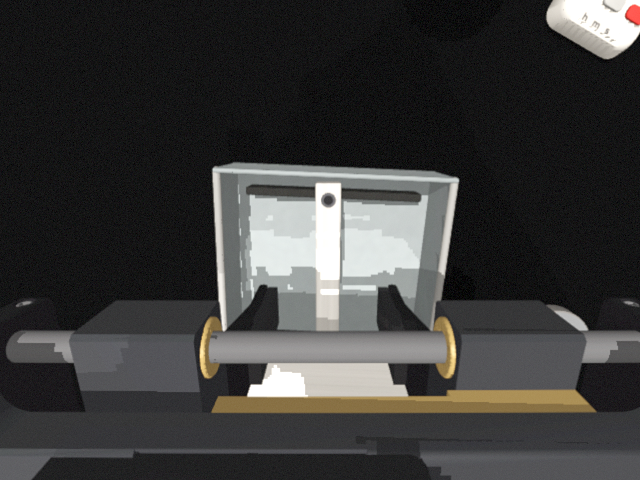

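The wrist view shows the bar along column 328, with its head at about (328,183). The depth gives its line as y = .1938 at x = .54, at -2.1°, with its top about 35 mm up. I descend with the opening at 50 mm.

Call:
move_arm([
  [0.05, 0, 0, 0.025, 0.008],
  [0.05, 0, 0, 0.025, 0],
  [0.05, 0, 0, 0.025, 0],
  [0.05, 0, 0, 0.018, 0],
  [0.05, 0, 0, 0.007, 0],
  [0.05, 0, 0, 0, 0],
  [0.05, 0, 0, 0, 0],
])

```text
time_s: 17.62
tcp_pos: [0.5399, 0.1939, 0.0451]
tcp_rot: [-2.177, 2.265, 0.0]
wrist_force: [-0.1, 0.7, 0.8]
width: 0.0499
```

```bash
python3 to.py .5385 .1938 .040 -92.1
```

```text
t 17.62 tcp [0.5399 0.1939 0.0451] tilt 0.02 jaw -92.26 w 0.0499 F [-0.06  0.69  0.75]
tool delta mm [0.2 1.3 5.1] rows 0.13263754738976274 roll -0.0028
```

Call:
move_arm([
  [0.05, 0, 0, 0.0045, 0],
  [0.05, 0, 0, 0, 0],
  [0.005, 0, 0, 0, 0],
  [0.005, 0, 0, 0, 0],
  [0.005, 0, 0, 0, 0],
  [0.005, 0, 0, 0, 0],
  [0.005, 0, 0, 0, 0],
  [0.005, 0, 0, 0, 0],
], squeeze=8)

```text
time_s: 18.28
tcp_pos: [0.5396, 0.1937, 0.0403]
tcp_rot: [2.176, -2.266, 0.0]
wrist_force: [-0.0, -0.7, 0.8]
width: 0.018
```

Call:
move_arm([
  [0.005, 0, 0, -0.003, 0],
  [0.005, 0, 0, -0.003, 0],
  [0.005, 0, 0, -0.003, 0],
  [0.005, 0, 0, -0.003, 0],
  [0.005, 0, 0, 0, 0],
])

```text
time_s: 18.7
tcp_pos: [0.5401, 0.1939, 0.0531]
tcp_rot: [-2.176, 2.265, -0.001]
wrist_force: [0.1, -0.0, -0.8]
width: 0.0176
```

```bash
cat > tilt.py <<'E'
from h import *
import sys
np.set_printoptions(precision=4,suppress=True)
o=get_obs();w=camera("wrist"); n=sys.argv[1]; cv2.imwrite(f"pics/{n}.png",w["frame"])
T=np.array(w["T_tool_cam"]); rz=w["range_z"]; v,u=np.nonzero(rz>0); q=(ray(w,np.c_[u,v])*rz[v,u][:,None])@T[:3,:3].T+T[:3,3]
M=R.from_rotvec(o["tcp_rot"]).as_matrix()
# head side is tool -y ; bar top surface: |x|<7mm
print("w",o["width"],"tcp",o["tcp_pos"],"F",o["wrist_force"],"tq",o["ft_torque"])
k=(abs(q[:,0])<.006)&(q[:,1]<-.012)&(q[:,1]>-.08)&(q[:,2]>-.04)&(q[:,2]<.03)
for a in np.arange(-.08,-.01,.01):
    m=k&(q[:,1]>=a)&(q[:,1]<a+.01)
    if m.sum()>5: print(a.round(3),m.sum(),"toolz",np.percentile(q[m,2],[10,50,90]),"world z",(o["tcp_pos"][2]-np.median(q[m,2])).round(4))
if k.sum()>20:
    p=np.polyfit(q[k,1],q[k,2],1); print("head-up tilt deg",np.degrees(np.arctan(p[0])),"top at y=0: tool z",p[1], "head y", np.percentile(q[k,1],.5))
E
python3 tilt.py w7; python3 -c "
from h import *
s=camera('scene'); cv2.imwrite('pics/s7.png',cv2.resize(s['frame'][230:400,200:380],None,fx=4,fy=4))"
```

```text
w 0.017647857437064773 tcp [0.5401 0.1939 0.0531] F [ 0.0654 -0.0249 -0.806 ] tq [ 0.0373 -0.0094  0.0344]
-0.07 121 toolz [-0.0013  0.0106  0.0252] world z 0.0425
-0.06 646 toolz [-0.0042  0.005   0.0154] world z 0.0481
-0.05 673 toolz [0.0041 0.0049 0.0057] world z 0.0481
-0.04 632 toolz [0.0042 0.0049 0.0057] world z 0.0481
-0.03 579 toolz [0.0044 0.0051 0.0058] world z 0.0479
-0.02 450 toolz [0.0044 0.0052 0.0059] world z 0.0479
head-up tilt deg -0.5403747848677183 top at y=0: tool z 0.004842048749494691 head y -0.06016793982810947
```

View pics/s7.png

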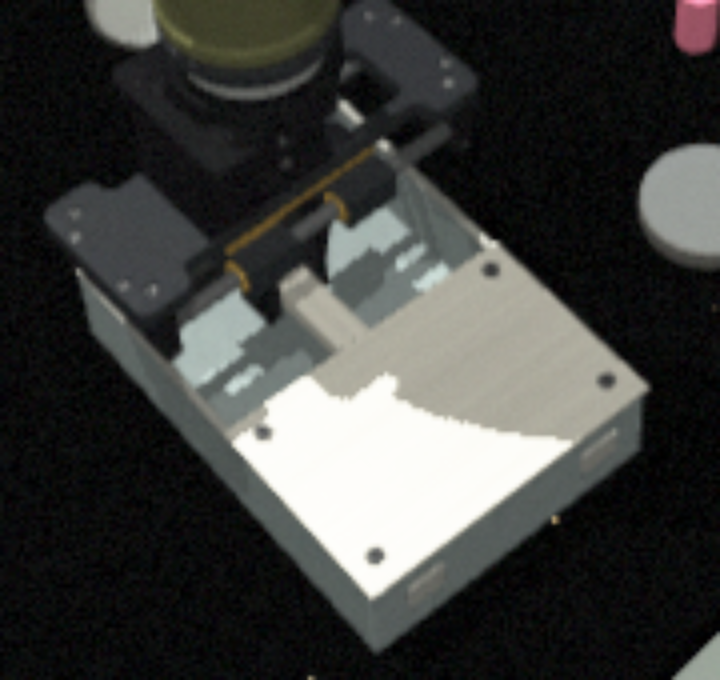

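View pics/w7.png

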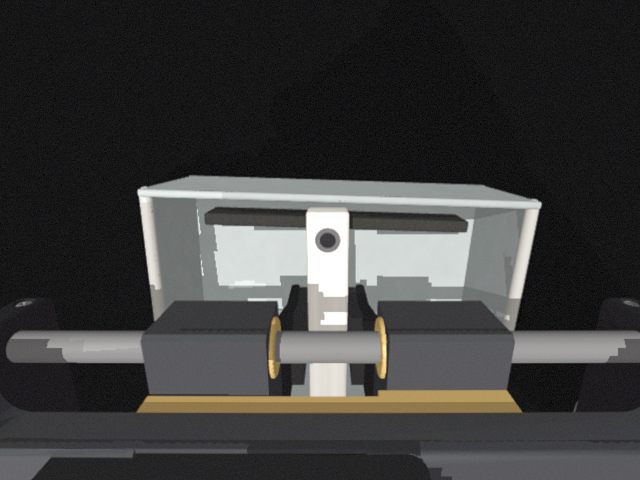

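At 8 N the bar lifts level. I reduce the grip to 3 N so its tail can swing down.

Call:
move_arm([
  [0.005, 0, 0, 0, 0],
  [0.005, 0, 0, 0, 0],
  [0.005, 0, 0, 0, 0],
  [0.005, 0, 0, 0, 0],
], squeeze=3)

```text
time_s: 19.13
tcp_pos: [0.5395, 0.1937, 0.0521]
tcp_rot: [2.176, -2.265, -0.0]
wrist_force: [0.5, 0.1, 0.3]
width: 0.018
```

```bash
python3 tilt.py w8
```

```text
w 0.018004682506184047 tcp [0.5395 0.1937 0.0521] F [0.5416 0.1344 0.3016] tq [ 0.0156  0.0757 -0.0037]
-0.07 340 toolz [-0.0043  0.0071  0.0248] world z 0.045
-0.06 435 toolz [-0.0054 -0.0004  0.0065] world z 0.0525
-0.05 700 toolz [-0.0014 -0.0006  0.0002] world z 0.0527
-0.04 629 toolz [-0.0003  0.0007  0.0016] world z 0.0515
-0.03 583 toolz [0.0012 0.0021 0.003 ] world z 0.05
-0.02 423 toolz [0.0025 0.0033 0.004 ] world z 0.0488
head-up tilt deg -0.34525780489029484 top at y=0: tool z 0.0015285669779685571 head y -0.06073275248894745
```

The bar is now pivoting on the rest, about 7° head up. I keep lifting with the light grip.

Call:
move_arm([
  [0.005, 0, 0, -0.003, 0],
  [0.005, 0, 0, -0.003, 0],
  [0.005, 0, 0, -0.003, 0],
  [0.005, 0, 0, -0.003, 0],
  [0.005, 0, 0, 0, 0],
  [0.005, 0, 0, 0, 0],
  [0.005, 0, 0, 0, 0],
])

```text
time_s: 19.77
tcp_pos: [0.5398, 0.1937, 0.0644]
tcp_rot: [-2.176, 2.265, -0.001]
wrist_force: [0.6, -0.1, -0.5]
width: 0.0179
```

```bash
sed -i 's/q\[:,1\]>-.08)/q[:,1]>-.045)/' tilt.py; python3 tilt.py w9
```

```text
w 0.017904419906135862 tcp [0.5398 0.1937 0.0644] F [ 0.6181 -0.0992 -0.5468] tq [ 0.0366 -0.0039  0.0418]
-0.05 355 toolz [-0.0066 -0.0058 -0.005 ] world z 0.0702
-0.04 635 toolz [-0.0053 -0.004  -0.0027] world z 0.0684
-0.03 578 toolz [-0.0024 -0.0011  0.0001] world z 0.0656
-0.02 411 toolz [0.0002 0.0013 0.0023] world z 0.0632
head-up tilt deg 15.097860407541893 top at y=0: tool z 0.005591944107636119 head y -0.044849339649641703
```

Call:
move_arm([
  [0.005, 0, 0, -0.002, 0],
  [0.005, 0, 0, -0.002, 0],
  [0.005, 0, 0, 0, 0],
  [0.005, 0, 0, 0, 0],
  [0.005, 0, 0, 0, 0],
])

```text
time_s: 20.23
tcp_pos: [0.5396, 0.1937, 0.0683]
tcp_rot: [-2.176, 2.266, -0.0]
wrist_force: [0.3, -0.2, 0.3]
width: 0.0176
```

Call:
move_arm([
  [0.003, 0, 0, 0, 0],
  [0.003, 0, 0, 0, 0],
  [0.003, 0, 0, 0, 0],
], squeeze=45)

```text
time_s: 20.48
tcp_pos: [0.5397, 0.1937, 0.0682]
tcp_rot: [-2.176, 2.266, -0.0]
wrist_force: [0.0, -0.5, -0.1]
width: 0.0175
```

```bash
python3 tilt.py w10; python3 -c "
from h import *
s=camera('scene'); cv2.imwrite('pics/s10.png',cv2.resize(s['frame'][230:400,200:380],None,fx=4,fy=4))"
```

```text
w 0.01752877382457073 tcp [0.5397 0.1937 0.0682] F [ 0.0356 -0.4969 -0.1006] tq [ 0.044  -0.0179  0.0316]
-0.05 355 toolz [-0.0085 -0.0076 -0.0066] world z 0.0758
-0.04 638 toolz [-0.0068 -0.0055 -0.0041] world z 0.0738
-0.03 569 toolz [-0.0035 -0.0022 -0.0007] world z 0.0705
-0.02 410 toolz [-0.0006  0.0006  0.0017] world z 0.0676
head-up tilt deg 17.40213600214553 top at y=0: tool z 0.005643072606419867 head y -0.04488376552479699
```

View pics/w10.png

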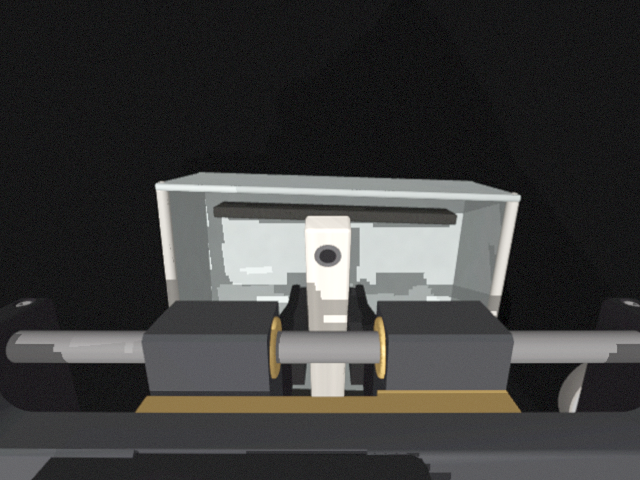

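View pics/s10.png

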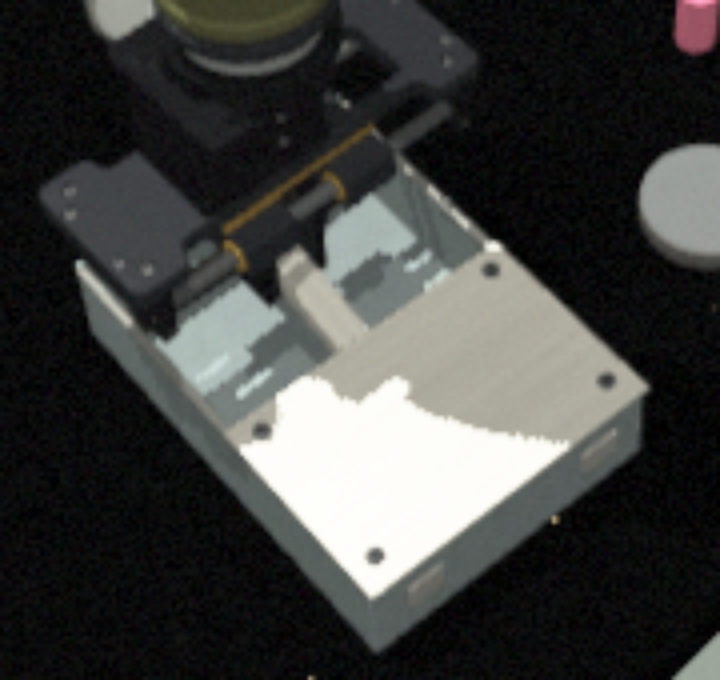

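Tilt is 17.4°. I clamp at 45 N, raise 4 mm, then draw along the bar's axis. The predicted margins are 5 mm under the deck edge and about 5 mm for the fingertips over the far wall.

Call:
move_arm([
  [0.003, 0, 0, -0.002, 0],
  [0.003, 0, 0, -0.002, 0],
  [0.003, 0, 0, 0, 0],
  [0.003, 0, -0.008, -0.0025, 0],
  [0.003, 0, -0.008, -0.0025, 0],
  [0.003, 0, -0.008, -0.0025, 0],
  [0.003, 0, -0.008, -0.0025, 0],
  [0.003, 0, 0, 0, 0],
])

```text
time_s: 21.25
tcp_pos: [0.5743, 0.192, 0.083]
tcp_rot: [-2.173, 2.266, -0.002]
wrist_force: [0.3, 0.3, -1.4]
width: 0.0178
```

```bash
python3 tilt.py w11
```

```text
w 0.017777020745278618 tcp [0.5743 0.192  0.083 ] F [ 0.2809  0.2575 -1.4362] tq [-0.005  -0.0518 -0.0223]
-0.05 358 toolz [-0.0086 -0.0077 -0.0068] world z 0.0907
-0.04 640 toolz [-0.0069 -0.0056 -0.0041] world z 0.0886
-0.03 569 toolz [-0.0036 -0.0023 -0.0009] world z 0.0853
-0.02 405 toolz [-0.0007  0.0005  0.0016] world z 0.0825
head-up tilt deg 17.49218474540158 top at y=0: tool z 0.005596268440226296 head y -0.04490368539402711
```

Call:
move_arm([
  [0.003, 0, -0.004, -0.002, 0],
  [0.003, 0, -0.008, -0.0027, 0],
  [0.003, 0, -0.008, -0.0025, 0],
  [0.003, 0, -0.008, -0.0025, 0],
  [0.003, 0, -0.008, -0.0025, 0],
  [0.003, 0, -0.008, -0.0025, 0],
  [0.003, 0, -0.008, -0.0025, 0],
  [0.003, 0, -0.008, -0.0025, 0],
  [0.003, 0, 0, 0, 0],
])

```text
time_s: 22.05
tcp_pos: [0.6337, 0.1896, 0.1025]
tcp_rot: [-2.174, 2.266, -0.002]
wrist_force: [0.3, -0.7, -1.2]
width: 0.0172
```

```bash
python3 tilt.py w12; python3 -c "
from h import *
s=camera('scene'); cv2.imwrite('pics/s12.png',cv2.resize(s['frame'][200:400,180:380],None,fx=3,fy=3))
s=camera('top'); cv2.imwrite('pics/t12.png',cv2.resize(s['frame'][100:340,160:400],None,fx=2.4,fy=2.4))"
```

```text
w 0.01724988101136664 tcp [0.6337 0.1896 0.1025] F [ 0.3026 -0.7145 -1.1647] tq [ 0.0136 -0.0942 -0.0051]
-0.05 350 toolz [-0.0086 -0.0077 -0.0068] world z 0.1102
-0.04 642 toolz [-0.0069 -0.0057 -0.0041] world z 0.1082
-0.03 576 toolz [-0.0037 -0.0023 -0.0008] world z 0.1048
-0.02 402 toolz [-0.0006  0.0006  0.0018] world z 0.1019
head-up tilt deg 17.56363310857654 top at y=0: tool z 0.005636147859380311 head y -0.04477759515251839
```

View pics/s12.png

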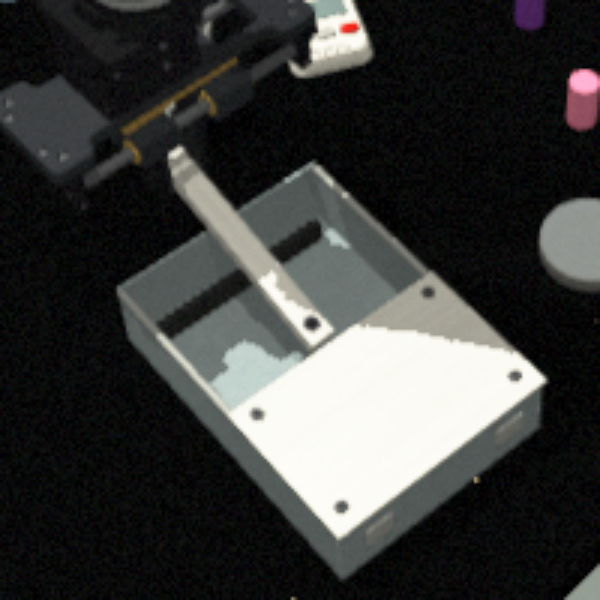

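View pics/t12.png

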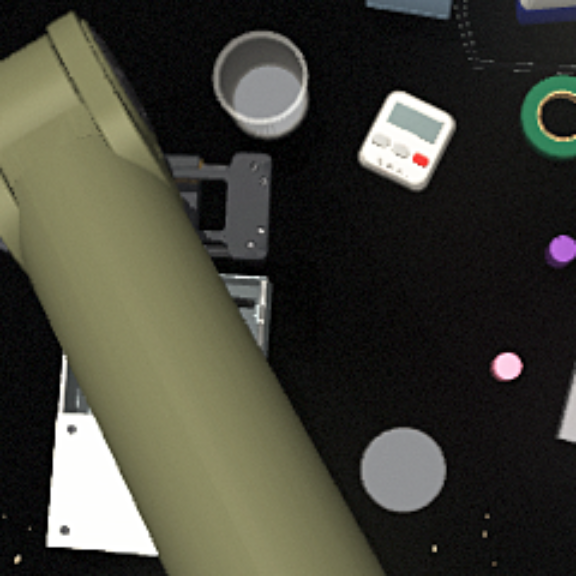

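The bar's tail is now in the opening (scene crop (315,330)) and clear of the deck edge. I lift straight up, then carry it to the free patch right of the case, at about (0.58, 0.065), to lay it flat and regrip at its centre.

Call:
move_arm([
  [0.003, 0, 0, -0.01, 0],
  [0.003, 0, 0, -0.02, 0],
  [0.003, 0, 0, -0.02, 0],
  [0.003, 0, 0, -0.01, 0],
  [0.003, 0, 0, 0, 0],
  [0.003, 0.015, 0, 0, 0],
  [0.003, 0.03, 0, 0, 0],
  [0.003, 0.03, 0, 0, 0],
  [0.003, 0.03, 0, 0, 0],
  [0.003, 0.018, 0, 0, 0],
])

```text
time_s: 23.03
tcp_pos: [0.6253, 0.0606, 0.1599]
tcp_rot: [2.168, -2.267, 0.001]
wrist_force: [0.6, -0.4, -1.5]
width: 0.0176
```

Call:
move_arm([
  [0.003, 0, 0, 0, 0],
  [0.003, 0, 0, 0, 0],
])

```text
time_s: 23.2
tcp_pos: [0.6256, 0.0637, 0.1603]
tcp_rot: [2.169, -2.268, -0.001]
wrist_force: [-0.7, 1.3, -0.7]
width: 0.0172
```

```bash
python3 to.py .63 .065 .070 -92.1; python3 tilt.py w13; python3 - <<'E'
from h import *
s=camera('scene'); cv2.imwrite('pics/s13.png',cv2.resize(s['frame'][150:400,180:430],None,fx=2.4,fy=2.4))
t=camera('top'); q=lambda x,y:(160+x/2.4,100+y/2.4)
print(at_z(t,[q(395,90),q(455,125),q(415,190),q(360,160)],.02))
E
```

```text
t 23.2 tcp [0.6256 0.0637 0.1603] tilt 0.18 jaw -92.55 w 0.0172 F [-0.74  1.31 -0.74]
tool delta mm [-1.7 -4.6 90.3] rows 2.259798405815228 roll -0.0079
w 0.017244975030019986 tcp [0.6256 0.0637 0.1603] F [-0.7444  1.3109 -0.7443] tq [ 0.0778 -0.0507 -0.0445]
-0.05 360 toolz [-0.0087 -0.0078 -0.0069] world z 0.168
-0.04 642 toolz [-0.007  -0.0057 -0.0042] world z 0.166
-0.03 563 toolz [-0.0036 -0.0023 -0.0009] world z 0.1625
-0.02 409 toolz [-0.0005  0.0005  0.0017] world z 0.1597
head-up tilt deg 17.638574299290106 top at y=0: tool z 0.005673957330600261 head y -0.044904212272316994
[[ 0.74757194  0.00688616  0.02      ]
 [ 0.71822515 -0.04177642  0.02      ]
 [ 0.66474272 -0.00887626  0.02      ]
 [ 0.68963171  0.03558019  0.02      ]]
```

View pics/s13.png

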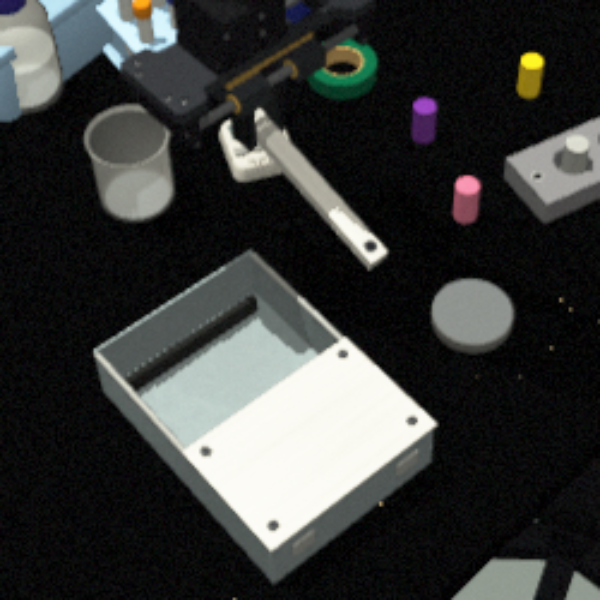

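Call:
move_arm([
  [0.003, 0, 0, 0.02, 0],
  [0.003, 0, 0, 0.025, 0],
  [0.003, 0, 0, 0.025, 0],
  [0.003, 0, 0, 0.015, 0],
  [0.003, 0, 0, 0.006, 0],
  [0.003, 0, 0, 0, 0],
  [0.003, 0, 0, 0, 0],
])

```text
time_s: 23.93
tcp_pos: [0.6268, 0.0682, 0.0714]
tcp_rot: [-2.178, 2.264, 0.0]
wrist_force: [-0.6, 0.7, -1.4]
width: 0.0179
```

```bash
python3 to.py .63 .065 .020 -92.1
```

```text
t 23.93 tcp [0.6268 0.0682 0.0714] tilt 0.04 jaw -92.22 w 0.0179 F [-0.61  0.72 -1.36]
tool delta mm [ 3.1 -3.3 51.4] rows 1.2895466473411301 roll -0.0021
```

Call:
move_arm([
  [0.003, 0, 0, 0.004, 0],
  [0.003, 0, 0, 0.005, 0],
  [0.003, 0, 0, 0.005, 0],
  [0.003, 0, 0, 0.005, 0],
  [0.003, 0, 0, 0.005, 0],
  [0.003, 0, 0, 0.005, 0],
  [0.003, 0, 0, 0, 0],
], squeeze=4)

```text
time_s: 24.52
tcp_pos: [0.6256, 0.0669, 0.0405]
tcp_rot: [2.175, -2.264, -0.002]
wrist_force: [-0.2, 0.3, 0.5]
width: 0.0174
```

```bash
python3 tilt.py w14
```

```text
w 0.01743035736436153 tcp [0.6256 0.0669 0.0405] F [-0.2054  0.26    0.4829] tq [0.052  0.0525 0.0102]
-0.05 335 toolz [-0.0012 -0.0004  0.0003] world z 0.0409
-0.04 628 toolz [-0.0003  0.0007  0.0018] world z 0.0398
-0.03 578 toolz [0.0013 0.0022 0.0031] world z 0.0383
-0.02 420 toolz [0.0027 0.0035 0.0044] world z 0.0369
head-up tilt deg 8.612708833817157 top at y=0: tool z 0.006002304737056472 head y -0.04486848872534636
```

Levelling works: the tilt is down to 8.6°. The fingertips reach 25 mm past the TCP, so I stop at a TCP height of about 29 mm and let the head drop the last few millimetres.

Call:
move_arm([
  [0.003, 0, 0, 0.004, 0],
  [0.003, 0, 0, 0.004, 0],
  [0.003, 0, 0, 0.003, 0],
  [0.003, 0, 0, 0, 0],
  [0.003, 0, 0, 0, 0],
])

```text
time_s: 24.98
tcp_pos: [0.6262, 0.0671, 0.0306]
tcp_rot: [2.176, -2.265, -0.001]
wrist_force: [0.8, 0.2, -1.1]
width: 0.0182
```

```bash
python3 tilt.py w15
```

```text
w 0.018173687673893324 tcp [0.6262 0.0671 0.0306] F [ 0.7692  0.172  -1.1157] tq [-0.0144 -0.0532 -0.0271]
-0.05 328 toolz [0.002  0.0026 0.0034] world z 0.0279
-0.04 634 toolz [0.0024 0.0032 0.0041] world z 0.0273
-0.03 574 toolz [0.0033 0.0041 0.0049] world z 0.0265
-0.02 433 toolz [0.004  0.0048 0.0055] world z 0.0258
head-up tilt deg 4.697270789741608 top at y=0: tool z 0.006126533537334313 head y -0.04479077632997542
```

Call:
move_arm([
  [0.003, 0, 0, 0.002, 0],
  [0.003, 0, 0, 0, 0],
  [0.045, 0, 0, 0, 0],
  [0.045, 0, 0, 0, 0],
  [0.045, 0, 0, 0, 0],
  [0.045, 0, 0, -0.02, 0],
  [0.045, 0, 0, -0.03, 0],
  [0.045, 0, 0, -0.03, 0],
  [0.045, 0, 0, 0, 0],
  [0.045, 0, 0, 0, 0],
])

```text
time_s: 25.87
tcp_pos: [0.6282, 0.0674, 0.1115]
tcp_rot: [-2.174, 2.263, -0.005]
wrist_force: [0.5, 0.3, 0.4]
width: 0.0447
```

```bash
cat > barpose.py <<'E'
from h import *
np.set_printoptions(precision=4,suppress=True)
o=get_obs();w=camera("wrist");cv2.imwrite("pics/w16.png",w["frame"])
P,u,v=cloud(w,None,o)
k=(P[:,2]>.007)&(P[:,2]<.018)&(abs(P[:,1]-.067)<.04)&(P[:,0]>.44)&(P[:,0]<.70)
B=P[k]; print(len(B),B[:,0].min(),B[:,0].max(),np.median(B[:,2]))
r=cv2.minAreaRect((B[:,:2]*1000).astype(np.float32)); print("wrist rect",r)
for x in np.arange(.5,.69,.02):
    m=abs(B[:,0]-x)<.01
    if m.sum()>5: print(x.round(2),np.percentile(B[m,1],[2,50,98]))
print("tcp",o["tcp_pos"])
for cn in("scene","top"):
    c=camera(cn); cv2.imwrite(f"pics/{cn}16.png",c["frame"])
    P,u,v=cloud(c)
    k=(P[:,2]>.007)&(P[:,2]<.018)&(abs(P[:,1]-.067)<.03)&(P[:,0]>.44)&(P[:,0]<.70)
    B=P[k]
    if len(B)>20: print(cn,len(B),cv2.minAreaRect((B[:,:2]*1000).astype(np.float32)))
    for n in("bar_mid","bar_head","bar_tail"):
        for d in mark_of(c,n)[:1]: print(cn,n,d["p"],d["xy"],at_z(c,d["xy"],.006)[0])
E
python3 barpose.py
```

```text
4535 0.511318819046821 0.699611988360649 0.013038213412697064
wrist rect ((607.9278564453125, 65.88356018066406), (44.102012634277344, 192.9320831298828), 78.46723175048828)
0.52 [0.0628 0.0715 0.0804]
0.54 [0.0623 0.071  0.0796]
0.58 [0.0608 0.0692 0.0778]
0.6 [0.0596 0.0684 0.0773]
0.62 [0.059  0.0677 0.0762]
0.64 [0.0584 0.0668 0.0752]
0.66 [0.0571 0.0661 0.0748]
0.68 [0.0285 0.0653 0.0741]
tcp [0.6282 0.0674 0.1115]
scene 776 ((560.90087890625, 64.53453063964844), (239.54620361328125, 45.7379035949707), 2.1094605922698975)
scene bar_mid 0.6 [303.9, 260.6] [0.5841 0.0691 0.006 ]
scene bar_head 0.64 [273.7, 238.2] [0.6741 0.0728 0.006 ]
scene bar_tail 0.86 [338.0, 289.8] [0.4827 0.0721 0.006 ]
```

View pics/w16.png

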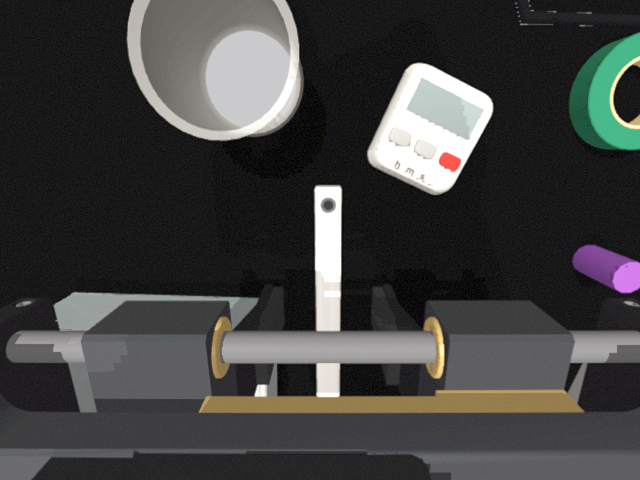

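View pics/scene16.png

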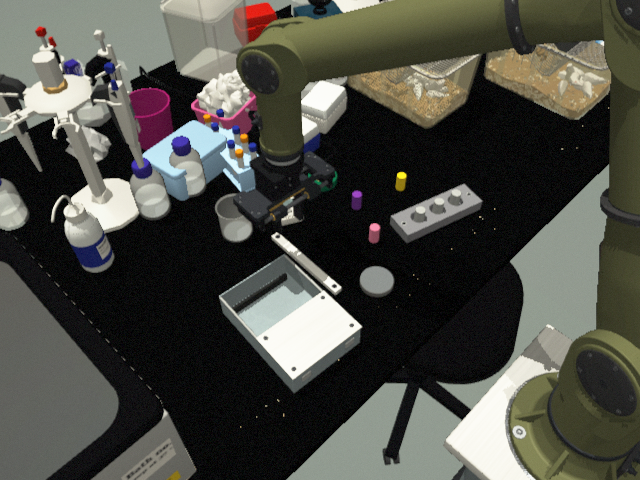

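The bar lies flat and free: its head is at wrist (328,185) and its tail at scene (338,290). I compute its centre from both ends.

```bash
python3 - <<'E'
from h import *
np.set_printoptions(precision=4,suppress=True)
o=get_obs(); w=camera("wrist")
g=w["frame"].mean(2)[:,320:337].mean(1); print("head row",np.nonzero(g>120)[0][:12], g[180:190].round())
print(at_z(w,[[328,185.5]],.012,o))
s=camera("scene"); cv2.imwrite("pics/s17.png",cv2.resize(s["frame"][220:310,255:355],None,fx=6,fy=6,interpolation=cv2.INTER_CUBIC))
E
python3 to.py .577 .0693 .1 -92.2
```

```text
head row [182 183 184 185 186 187 188 189 190 191 192 193] [ 19.  74. 164. 207. 247. 255. 255. 255. 255. 255.]
[[0.6774 0.0649 0.012 ]]
t 26.42 tcp [0.6264 0.0671 0.1085] tilt 0.03 jaw -92.3 w 0.0449 F [-0.08  0.05 -0.32]
tool delta mm [-0.2 49.5  8.6] rows 1.2548149691897656 roll -0.0018
```

View pics/s17.png

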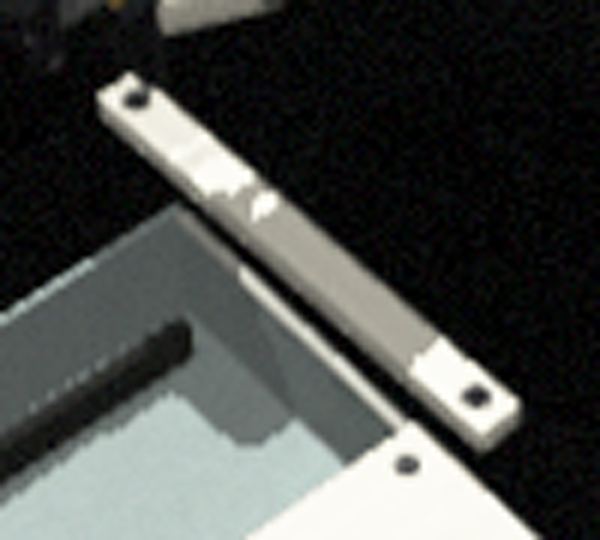

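```bash
python3 - <<'E'
from h import *
s=camera("scene"); print(at_z(s,[[338.2,289.9],[273.4,233.6]],.012))
E
```

```text
[[0.47929427 0.07516275 0.012     ]
 [0.68011513 0.06774244 0.012     ]]
```

Call:
move_arm([
  [0.04, 0, 0.015, 0.0, 0],
  [0.04, 0, 0.02, 0.0, 0],
  [0.04, 0, 0.0145, 0.01, 0],
  [0.04, 0, 0, 0.02, 0],
  [0.04, 0, 0, 0.02, 0],
  [0.04, 0, 0, 0.01, 0],
  [0.04, 0, 0, 0, 0],
  [0.04, 0, 0, 0, 0],
])

```text
time_s: 27.13
tcp_pos: [0.577, 0.0692, 0.0487]
tcp_rot: [2.176, -2.265, -0.001]
wrist_force: [-0.2, -0.6, 0.2]
width: 0.04
```

```bash
python3 to.py .577 .0693 .0285 -92.2
```

```text
t 27.13 tcp [0.577  0.0692 0.0487] tilt 0.05 jaw -92.3 w 0.04 F [-0.16 -0.58  0.23]
tool delta mm [-0.1  0.  20.2] rows 0.5062569076743905 roll -0.0017
```

Call:
move_arm([
  [0.04, 0, -0.001, 0.008, 0],
  [0.04, 0, 0, 0.007, 0],
  [0.04, 0, 0, 0.004, 0],
  [0.04, 0, 0, 0, 0],
  [0.04, 0, 0, 0, 0],
])

```text
time_s: 27.55
tcp_pos: [0.5779, 0.069, 0.0297]
tcp_rot: [2.176, -2.265, -0.0]
wrist_force: [-0.2, 0.9, -0.1]
width: 0.0399
```

```bash
python3 to.py .578 .0693 .0275 -92.2
```

```text
t 27.55 tcp [0.5779 0.069  0.0297] tilt 0.03 jaw -92.3 w 0.0399 F [-0.2   0.87 -0.14]
tool delta mm [-0.3 -0.1  2.2] rows 0.054951917805660215 roll -0.0018
```

Call:
move_arm([
  [0.04, 0, 0, 0.0015, 0],
  [0.003, 0, 0, 0, 0],
  [0.003, 0, 0, 0, 0],
  [0.003, 0, 0, 0, 0],
  [0.003, 0, 0, 0, 0],
  [0.003, 0, 0, 0, 0],
  [0.003, 0, 0, 0, 0],
], squeeze=50)

```text
time_s: 28.13
tcp_pos: [0.5782, 0.069, 0.0286]
tcp_rot: [-2.176, 2.266, -0.0]
wrist_force: [0.3, 1.0, 1.4]
width: 0.0172
```

Call:
move_arm([
  [0.003, 0, 0, -0.005, 0],
  [0.003, 0, 0, -0.015, 0],
  [0.003, 0, 0, -0.025, 0],
  [0.003, 0, 0, -0.03, 0],
  [0.003, 0, 0, -0.03, 0],
  [0.003, 0, 0, -0.02, 0],
  [0.003, 0, 0, 0, 0],
  [0.003, 0, 0, 0, 0],
])

```text
time_s: 28.8
tcp_pos: [0.5788, 0.0691, 0.1548]
tcp_rot: [-2.175, 2.264, -0.003]
wrist_force: [-0.2, -0.6, -1.6]
width: 0.0172
```

```bash
python3 tilt.py w18; python3 to.py .4702 -.2263 .15 -14.7; python3 -c "
from h import *
print(get_obs()['joint_pos'].round(2))
s=camera('scene'); cv2.imwrite('pics/s18.png',cv2.resize(s['frame'][150:330,220:460],None,fx=3,fy=3))"
```

```text
w 0.017188871602131072 tcp [0.5788 0.0691 0.1548] F [-0.2229 -0.581  -1.5504] tq [-0.0039  0.0688  0.0332]
-0.05 292 toolz [0.0148 0.0155 0.0163] world z 0.1393
-0.04 567 toolz [0.0148 0.0155 0.0163] world z 0.1393
-0.03 517 toolz [0.0148 0.0156 0.0164] world z 0.1392
-0.02 390 toolz [0.0147 0.0155 0.0162] world z 0.1393
head-up tilt deg -0.056505418714157256 top at y=0: tool z 0.015483661929928153 head y -0.044764725866408527
t 28.85 tcp [0.5777 0.0689 0.1531] tilt 0.04 jaw -92.31 w 0.0174 F [-0.69 -0.29 -1.98]
tool delta mm [299.3  95.5   3.3] rows 7.8536205472539375 roll -1.3545
[ 0.32  0.29 -0.57  1.73  0.17  1.17 -1.9 ]
```

View pics/s18.png

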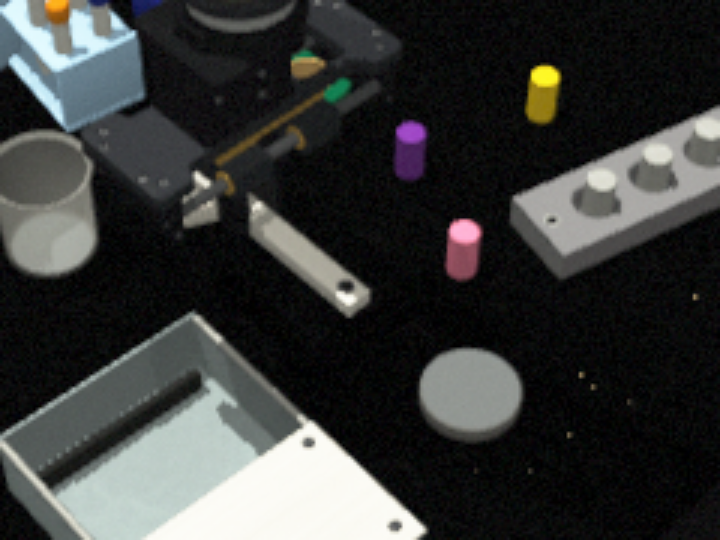

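The bar is level (-0.06°) and gripped at its centre. I carry it over the carrier and turn it in line with the row of wells.

Call:
move_arm([
  [0.003, 0.025, 0.008, 0, 0],
  [0.003, 0.035, 0.011, 0, 0],
  [0.003, 0.035, 0.011, 0, 0],
  [0.003, 0.035, 0.0115, 0, 0],
  [0.003, 0.035, 0.0115, 0, 0],
  [0.003, 0.035, 0.0115, 0, 0],
  [0.003, 0.035, 0.011, 0, 0],
  [0.003, 0.035, 0.011, 0, 0],
  [0.003, 0.029, 0.009, 0, 0],
  [0.003, 0, 0, 0, 0],
])

```text
time_s: 29.73
tcp_pos: [0.466, -0.2334, 0.1514]
tcp_rot: [2.161, -2.274, -0.003]
wrist_force: [-0.1, -0.8, -0.7]
width: 0.0173
```

Call:
move_arm([
  [0.003, 0, 0, 0, -0.08],
  [0.003, 0, 0, 0, -0.12],
  [0.003, 0, 0, 0, -0.12],
  [0.003, 0, 0, 0, -0.12],
  [0.003, 0, 0, 0, -0.12],
  [0.003, 0, 0, 0, -0.12],
  [0.003, 0, 0, 0, -0.12],
  [0.003, 0, 0, 0, -0.12],
  [0.003, 0, 0, 0, -0.12],
  [0.003, 0, 0, 0, -0.12],
])

```text
time_s: 30.57
tcp_pos: [0.4696, -0.2251, 0.1516]
tcp_rot: [-3.063, 0.693, 0.005]
wrist_force: [-0.2, 0.3, -1.5]
width: 0.0173
```

```bash
python3 to.py .4702 -.2263 .122 -14.9
```

```text
t 30.57 tcp [ 0.4696 -0.2251  0.1516] tilt 0.2 jaw -25.49 w 0.0173 F [-0.24  0.31 -1.52]
tool delta mm [ 1.1  0.9 29.6] rows 0.7397763212495754 roll -0.1847
```

Call:
move_arm([
  [0.003, 0, 0, 0, -0.1],
  [0.003, 0, 0, 0, -0.08],
  [0.003, 0, 0, 0.01, 0],
  [0.003, 0, 0, 0.012, 0],
  [0.003, 0, 0, 0.007, 0],
  [0.003, 0, 0, 0, 0],
  [0.003, 0, 0, 0, 0],
  [0.003, 0, 0, 0, 0],
])

```text
time_s: 31.23
tcp_pos: [0.4707, -0.2258, 0.1243]
tcp_rot: [-3.113, 0.425, 0.0]
wrist_force: [-0.3, 0.2, -1.7]
width: 0.0174
```

```bash
python3 to.py .4702 -.2263 .1215 -14.9; python3 tilt.py w19; python3 - <<'E'
from h import *
np.set_printoptions(precision=4,suppress=True)
s=camera('scene'); cv2.imwrite('pics/s19.png',cv2.resize(s['frame'][120:280,320:520],None,fx=4,fy=4,interpolation=cv2.INTER_CUBIC))
t=camera('top'); cv2.imwrite('pics/t19.png',t['frame'])
b=np.array([.4702,-.2263]); d=np.array([np.cos(np.radians(75.2)),np.sin(np.radians(75.2))])
print("expected head/tail top px scene",project(s,[[*(b+.1*d),.106],[*(b-.1*d),.106]]))
for n in("bar_head","bar_tail","bar_mid"):
  for d_ in mark_of(s,n)[:2]: print(n,d_["p"],d_["xy"],at_z(s,d_["xy"],.1)[0])
E
```

```text
t 31.23 tcp [ 0.4707 -0.2258  0.1243] tilt 0.01 jaw -15.55 w 0.0174 F [-0.27  0.22 -1.68]
tool delta mm [-0.4  0.7  2.8] rows 0.07183218240369962 roll -0.0113
w 0.017409051295575347 tcp [ 0.4707 -0.2258  0.1243] F [-0.2718  0.2242 -1.6842] tq [-0.0217 -0.085  -0.033 ]
-0.05 297 toolz [0.0146 0.0155 0.0162] world z 0.1088
-0.04 564 toolz [0.0147 0.0154 0.0162] world z 0.1088
-0.03 518 toolz [0.0146 0.0154 0.0162] world z 0.1089
-0.02 397 toolz [0.0147 0.0154 0.0161] world z 0.1088
head-up tilt deg -0.08829970650722738 top at y=0: tool z 0.01539419200150986 head y -0.04488515871568096
expected head/tail top px scene [[404.0149 199.5298]
 [481.2611 165.8824]]
bar_head 0.78 [402.6, 202.9] [ 0.495  -0.1252  0.1   ]
bar_mid 0.86 [440.9, 179.2] [ 0.4832 -0.2353  0.1   ]
```

View pics/s19.png

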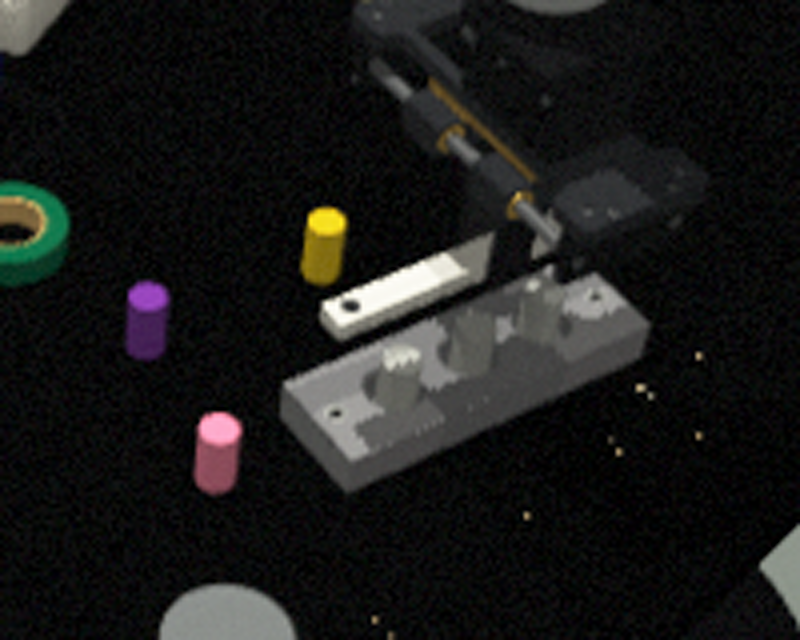

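View pics/w19.png

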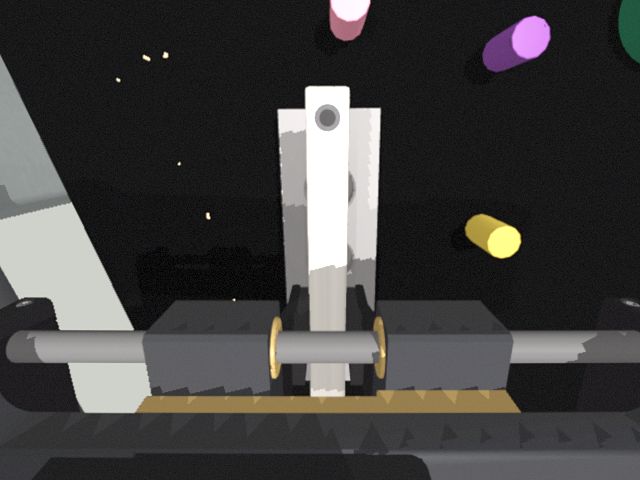

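Call:
move_arm([
  [0.003, 0, 0.0005, 0.0025, -0.011],
  [0.003, 0, 0, 0, 0],
  [0.003, 0, 0, 0, 0],
  [0.003, 0, 0, 0, 0],
  [0.003, 0, 0, 0, 0],
  [0.003, 0, 0, 0, 0],
])

```text
time_s: 32.03
tcp_pos: [0.4705, -0.2264, 0.122]
tcp_rot: [3.115, -0.407, 0.0]
wrist_force: [0.0, 0.8, -0.2]
width: 0.0171
```

```bash
python3 tilt.py w20; python3 to.py .4702 -.2263 .1215 -14.9; python3 - <<'E'
from h import *
np.set_printoptions(precision=4,suppress=True)
o=get_obs(); w=camera("wrist"); P,u,v=cloud(w,None,o)
def line(k,name):
    B=P[k]; d=np.array([np.cos(np.radians(75.2)),np.sin(np.radians(75.2))]); n=np.array([d[1],-d[0]])
    r=B[:,:2]-[.4702,-.2263]; a=r@d; p=r@n
    A=[];
    for s in np.arange(.03,.1,.01):
        m=abs(a-s)<.005
        if m.sum()>10: A.append((s,(np.percentile(p[m],1)+np.percentile(p[m],99))/2,np.ptp(p[m])))
    A=np.array(A); print(name,"end along",np.percentile(a,99.8),"\n",A, "rel angle deg",np.degrees(np.arctan(np.polyfit(A[:,0],A[:,1],1)[0])))
b=(P[:,2]>.09)&(P[:,2]<.115)&(np.hypot(P[:,0]-.49,P[:,1]+.17)<.09)&(P[:,1]>-.2)
line(b,"bar")
c=(P[:,2]>.018)&(P[:,2]<.034)&(np.hypot(P[:,0]-.49,P[:,1]+.17)<.09)&(P[:,1]>-.2)
line(c,"carrier")
H=at_z(w,[[327.5,86]],.106,o)[0]; print("head",H, "tail by 200mm", H[:2]-.2*np.array([np.cos(np.radians(75.2)),np.sin(np.radians(75.2))]))
print("qd",np.abs(o["qd"]).max())
t=camera('top'); cv2.imwrite('pics/t20.png',t['frame'])
s=camera("scene"); cv2.imwrite('pics/s20.png',s['frame'])
for n in("beaker","petri","timer","tape"):
  for cn,c in(("s",s),("t",t)):
    for d_ in mark_of(c,n)[:1]: print(n,cn,round(d_["p"],2),at_z(c,d_["xy"],0)[0][:2])
E
```

```text
w 0.017109595673165258 tcp [ 0.4705 -0.2264  0.122 ] F [ 0.0376  0.8116 -0.2064] tq [-0.0112 -0.1     0.025 ]
-0.05 290 toolz [0.0147 0.0155 0.0163] world z 0.1065
-0.04 568 toolz [0.0147 0.0154 0.0162] world z 0.1065
-0.03 523 toolz [0.0148 0.0155 0.0162] world z 0.1065
-0.02 387 toolz [0.0146 0.0154 0.0162] world z 0.1065
head-up tilt deg -0.05525899478465379 top at y=0: tool z 0.015435279116569103 head y -0.0448668797356611
t 32.08 tcp [ 0.4706 -0.2264  0.122 ] tilt 0.01 jaw -14.9 w 0.0171 F [ 0.38 -0.17 -1.29]
tool delta mm [-0.4  0.   0.5] rows 0.01509036695611098 roll 0.0
bar end along 0.10056845699563698 
 [[0.03   0.0003 0.0177]
 [0.04   0.0006 0.0179]
 [0.05   0.0006 0.0179]
 [0.06   0.0004 0.0177]
 [0.07   0.0007 0.0178]
 [0.08   0.0005 0.0179]
 [0.09   0.0006 0.0179]
 [0.1    0.0008 0.0177]] rel angle deg 0.1949091008841466
carrier end along 0.1485517068721224 
 [[ 0.03   -0.0021  0.0578]
 [ 0.04    0.0026  0.0637]
 [ 0.05    0.0025  0.0641]
 [ 0.06    0.0027  0.0639]
 [ 0.07    0.0026  0.0642]
 [ 0.08    0.0027  0.0642]
 [ 0.09    0.0027  0.0641]
 [ 0.1     0.0029  0.0641]] rel angle deg 2.426516798946606
head [ 0.4967 -0.129   0.106 ] tail by 200mm [ 0.4456 -0.3223]
qd 0.0020541363383416904
beaker s 0.62 [0.7467 0.1089]
beaker t 0.61 [0.7448 0.1125]
petri s 0.94 [ 0.447  -0.0022]
petri t 0.65 [0.4435 0.0045]
timer s 0.87 [ 0.7113 -0.0078]
timer t 0.74 [ 0.4839 -0.1902]
tape s 0.67 [ 0.7363 -0.1296]
tape t 0.69 [ 0.7301 -0.1277]
```

View pics/s20.png

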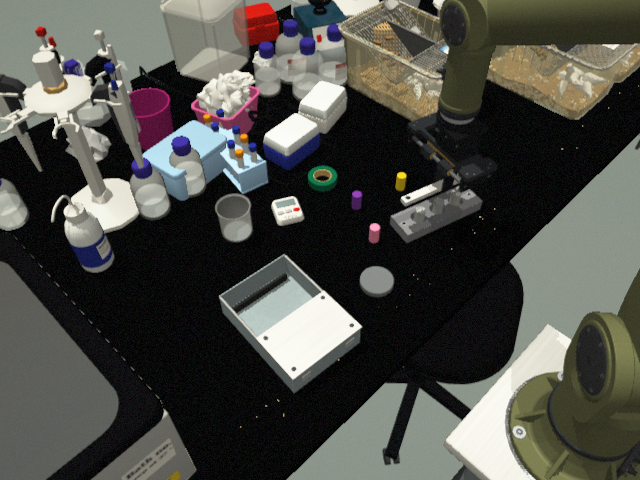

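View pics/t20.png

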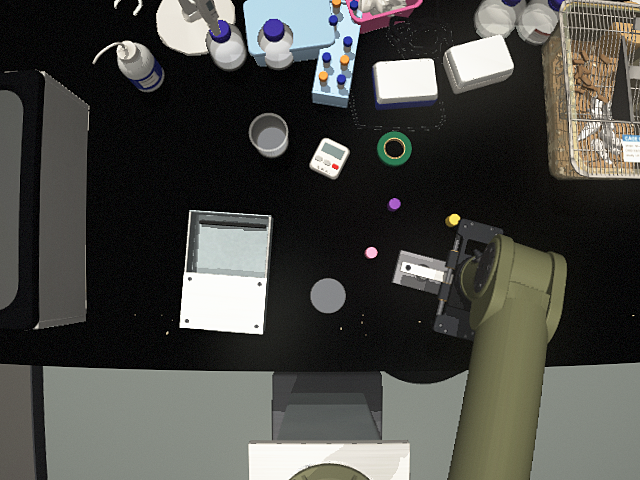

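Everything is in place. The wrist camera puts the row 2 mm further along tool +x than the top camera does, so I split the difference, settle and do a last check.

Call:
move_arm([
  [0.003, 0.0015, 0, 0.0005, 0],
  [0.003, 0, 0, 0, 0],
  [0.003, 0, 0, 0, 0],
  [0.003, 0, 0, 0, 0],
  [0.003, 0, 0, 0, 0],
  [0.003, 0, 0, 0, 0],
  [0.003, 0, 0, 0, 0],
  [0.003, 0, 0, 0, 0],
])

```text
time_s: 33.3
tcp_pos: [0.472, -0.2267, 0.1215]
tcp_rot: [3.115, -0.407, 0.0]
wrist_force: [-0.6, -0.4, -1.1]
width: 0.017
```

```bash
python3 to.py .4702 -.2263 .1215 -14.9; python3 tilt.py w21 | tail -1; python3 -c "
from h import *
print(abs(get_obs()['qd']).max()); print(finish_job())"
```

```text
t 33.3 tcp [ 0.472  -0.2267  0.1215] tilt 0.01 jaw -14.89 w 0.017 F [-0.64 -0.4  -1.06]
tool delta mm [-1.8  0.  -0. ] rows 0.045735505007456524 roll 0.0001
head-up tilt deg 0.016272186302640164 top at y=0: tool z 0.015458013597351317 head y -0.04490530885631565
0.0012253246070984148
the job is handed in; nothing more can be done
None
```

I stood both loose grey cylinders in the empty wells, drew the bar out of its case, and handed the job in at about 33 s, still holding the bar over the row of wells.

**What I did**
- **Cylinders:** one went in the +y end well and one in the middle well. The second slipped about 15 mm in the grip on the first lift, so I set it down and regripped it before placing it.
- **Bar:** I tilted it about 17.5° head up on its rest, clamped it and drew it out diagonally from under the deck. I then laid it flat on the worktop to the right of the case, regripped it at its centre and carried it over the carrier.

**Last checks**
- **Bar:** it was level within 0.1°, with its centre about 100 mm above the worktop. It lay within about 0.2° of the row as measured from the top picture, and the joints were almost still (0.001 rad/s).
- **Bystanders:** the beaker, petri dish and tape showed no real shift in the last pictures. The timer matched its start position in the scene view only, because the top view gave a false timer reading over the carrier.
- **Wells:** the last clear look at all three cylinders standing in their wells was before I brought the bar over. In the final views they are partly in shadow or hidden.

**Disagreements:** the wrist and top cameras differed by about 2 mm on where the row lies sideways, so I placed the bar between the two. My automatic fit of the carrier's angle from the wrist picture gave 2.4°, but its first slice was bad. The remaining slices ran parallel to the row within about 0.5°.

One early move row was typed in millimetres instead of metres. It was capped at a single step and did no harm.

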